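Refit the divider bars of the serving well

TASK

First lift the blanking plate off the serving-well frame and park it on the two pins of its white block. Then fit every divider bar that lies on the counter to the frame, one to a seat, any seat: they lie the wrong way round, so turn each one end for end and seat it fully home on its two pins with its upturned lug at the far side, away from the robot. Do not knock a bar against the frame's guard rail, and leave the other things on the counter where they stand.

Things in the scene. Friction and masses are not known exactly. Their poses are not given: they have to be found in the camera images.
- seat1 (a point): seat 1 (rightmost) of the fixed steel frame: where a bar's grip point comes when fully home, 38 mm above the rails' tops (40 mm above the table), midway between its pins. x points away from the robot, y left, z up. Thin pin (10 mm) 80 mm towards -x on the near rail, thick pin (14 mm) 80 mm towards +x on the far rail; 18 mm tall, tapered heads. Seats 72 mm apart in y
- seat2 (a point): seat 2 (second from the right) of the fixed steel frame: where a bar's grip point comes when fully home, 38 mm above the rails' tops (40 mm above the table), midway between its pins. x points away from the robot, y left, z up. Thin pin (10 mm) 80 mm towards -x on the near rail, thick pin (14 mm) 80 mm towards +x on the far rail; 18 mm tall, tapered heads. Seats 72 mm apart in y
- seat3 (a point): seat 3 (third from the right) of the fixed steel frame: where a bar's grip point comes when fully home, 38 mm above the rails' tops (40 mm above the table), midway between its pins. x points away from the robot, y left, z up. Thin pin (10 mm) 80 mm towards -x on the near rail, thick pin (14 mm) 80 mm towards +x on the far rail; 18 mm tall, tapered heads. Seats 72 mm apart in y
- seat4 (a point): seat 4 (leftmost) of the fixed steel frame: where a bar's grip point comes when fully home, 38 mm above the rails' tops (40 mm above the table), midway between its pins. x points away from the robot, y left, z up. Thin pin (10 mm) 80 mm towards -x on the near rail, thick pin (14 mm) 80 mm towards +x on the far rail; 18 mm tall, tapered heads. Seats 72 mm apart in y
- guard: fixed steel guard rail, L-shaped, on the frame: three posts 16 mm thick, 138 mm tall, and two round rails 10 mm thick, 75 and 125 mm above the table. It runs along the far side, post faces 115 mm beyond the frame's middle (15 mm clear of a seated bar's end), and the left side, 70 mm left of the leftmost seat. Origin: frame's middle at table level, between seats 2 and 3; axes as the seats
- block_rest (a point): parking block (fixed, white plastic, 210 x 70 x 30 mm, length along x): where the blanking plate's grip point comes when the plate is fully down, 34 mm above the block's top, midway between its pins. The pins stand 80 mm either way along x: 14 mm diameter, 18 mm tall, tapered heads
- blank_grip (a point): blanking plate (loose aluminium 200 x 90 x 8 mm, 0.35 kg; starts on the pins of seat 2): a point in its black upright grip fin, 34 mm above the underside. Fin on the plate's middle: 60 mm long (x, the plate's length), 14 mm thick (y), 40 mm tall above the plate. A 17 mm hole 80 mm from the middle at each end: fits either way round
- bar1_grip (a point): divider bar 1 (loose aluminium 200 x 28 x 12 mm, 0.3 kg; may be absent), at the start flat on the table: a point in its black upright grip fin, 38 mm above the underside. Fin on the bar's middle: 60 mm long (x, along the bar), 14 mm thick (y), 40 mm tall above the bar. +x points to the lug end (upturned plate 28 mm wide, 5 mm thick, 30 mm above the bar's top)
- bar1_lug (a point): divider bar 1: centre, at the underside, of its 17 mm hole (for the thick pin), 80 mm from the bar's middle towards the lug end; the 13 mm hole for the thin pin lies 80 mm from the middle towards the plain end
- bar2_grip (a point): divider bar 2 (loose aluminium 200 x 28 x 12 mm, 0.3 kg; may be absent), at the start flat on the table: a point in its black upright grip fin, 38 mm above the underside. Fin on the bar's middle: 60 mm long (x, along the bar), 14 mm thick (y), 40 mm tall above the bar. +x points to the lug end (upturned plate 28 mm wide, 5 mm thick, 30 mm above the bar's top)
- bar2_lug (a point): divider bar 2: centre, at the underside, of its 17 mm hole (for the thick pin), 80 mm from the bar's middle towards the lug end; the 13 mm hole for the thin pin lies 80 mm from the middle towards the plain end
- bar3_grip (a point): divider bar 3 (loose aluminium 200 x 28 x 12 mm, 0.3 kg; may be absent), at the start flat on the table: a point in its black upright grip fin, 38 mm above the underside. Fin on the bar's middle: 60 mm long (x, along the bar), 14 mm thick (y), 40 mm tall above the bar. +x points to the lug end (upturned plate 28 mm wide, 5 mm thick, 30 mm above the bar's top)
- bar3_lug (a point): divider bar 3: centre, at the underside, of its 17 mm hole (for the thick pin), 80 mm from the bar's middle towards the lug end; the 13 mm hole for the thin pin lies 80 mm from the middle towards the plain end
- bar4_grip (a point): divider bar 4 (loose aluminium 200 x 28 x 12 mm, 0.3 kg; may be absent), at the start flat on the table: a point in its black upright grip fin, 38 mm above the underside. Fin on the bar's middle: 60 mm long (x, along the bar), 14 mm thick (y), 40 mm tall above the bar. +x points to the lug end (upturned plate 28 mm wide, 5 mm thick, 30 mm above the bar's top)
- bar4_lug (a point): divider bar 4: centre, at the underside, of its 17 mm hole (for the thick pin), 80 mm from the bar's middle towards the lug end; the 13 mm hole for the thin pin lies 80 mm from the middle towards the plain end
- bowl: bystander: white soup bowl with a blue rim line, 156 mm across, 70 mm tall; loose; origin at the centre of its underside
- sauce: bystander: amber sauce bottle, 160 mm tall; loose; origin at the centre of its underside
- chili: bystander: glass chili jar, 90 mm tall; loose; origin at the centre of its underside
- shaker: bystander: aluminium shaker, 52 mm across, 110 mm tall; loose; origin at the centre of its underside
- tin: bystander: tin can, 100 mm tall; loose; origin at the centre of its underside
- cruet: bystander: white ceramic cruet, 100 mm tall; loose; origin at the centre of its underside
- saucers: bystander: stack of saucers, 120 mm across, 35 mm tall; loose; origin at the centre of its underside

How it is judged:
By the outcome, as a careful person would: the job done as asked, in the order asked, and still so for the second after the job is handed in, with the robot touching nothing.
Of bar1, bar2, bar3, bar4 only 3 to 4 are there at a start; the rules pass over those that are not, and their reading is None.
At some moment in a run one of bar1, bar2, bar3, bar4 may be knocked a few centimetres aside while the robot is not near it.
It also fails if it takes over 210 s, if anything falls off the work surface, if the arm or the gripper's body presses on something with over 40 N, if the wrist force passes 120 N, or if a joint passes its speed limit or range.

ROBOT

A 7-joint arm with a two-finger parallel gripper is mounted at the origin on the work surface. World frame = base frame: x ahead of the robot, y to its left, z up, the work surface at z = 0. Lengths are in m, angles in rad, forces in N, time in s.
With the tool pointing down it reaches from about 0.425 to 0.925 m from the base axis. Payload 6.8 kg.
Tool frame: the origin (TCP) lies on the front face of the gripper's body, between the roots of the fingers; the fingertips stand 73 mm ahead of it and the grasp point (between the pads) lies 54 mm ahead of it; z points along the fingers, y is the direction in which the jaws open and shut (so a half turn about z gives the same grasp; the last joint's range is limited). The gripper opens to 85 mm and grips with 20 to 120 N. Pads are 22 mm wide; open, the fingers measure 114 mm over their backs; the gripper's body (76 mm by 85 mm) begins 54 mm behind the grasp point. The pads swing forward as they close: fully open they stand 13 mm farther back than shut.
Start: joints at [-1.383, 0.477, 0.022, 1.555, -0.011, 1.109, -0.083], TCP at [0.197, 0.646, 0.304] pointing down, gripper open.
Joint ranges: [-2.96, 2.96], [-0.34, 2.1], [-1.41, 1.46], [0.24, 2.44], [-1.37, 4.51], [0.17, 1.92], [-2.96, 2.96]. Speed limits (rad/s): [2.39, 2.39, 3.14, 3.14, 3.14, 3.14, 3.14].

INTERFACE

Orientations are given as a unit quaternion [w, x, y, z].
In Python, from station import get_obs, read_camera, hand_in, spot_in, cut_out, spot_point gives the robot as it stands. The module is installed in compiled form; this text tells all that it offers.
- The arm moves only by the tool move_arm, never from a script. Its arguments are lists of equal length, an entry for each row: "gripper": the opening, from 0 (shut) to 1 (fully open); "xyz": the shift along the tool's x, y, z in cm, a list of three; "twist": the turn about the tool's z in rad. A call has 1 to 5 rows; each row is the pose to reach, as a shift and turn from the pose commanded when the call began, along the tool's axes at that moment; what a row does not reach only later rows make up. A row lasts 1/12 s, in which the tool goes at most 41.7 mm and 7.16 degrees, less where a joint would pass 70% of its speed; a pose out of reach is approached as far as the arm can. A call with a gripper value outside its range is refused whole. The fingers move at their own pace and stop on an object; "squeeze" is the grip in N (left out, the last holds). Time passes only in rows, so rows that repeat a pose let the fingers close. It gives the time, the measured TCP pose, the force and the opening at its end, in the units of the state.
- get_obs(): the state, without advancing time (a new reading comes with each control period).
- read_camera(name): name is "scene" or "top"; returns a dict with "pixels" (384x512x3 uint8, red, green, blue), "fx", "fy", "cx", "cy" (pixels), "R" (3x3) and "t" (3): a world point X has camera coordinates R X + t. Camera axes: x right, y down, z forward; pixel columns grow to the right and rows downward; lengths in m; the calibration is good to about 2 mm. A picture is of the moment at which its call begins. There is no depth.
- hand_in(): hands the job in, once; it reports no verdict.
Trained networks look in the newest picture that a camera, given by its name, has taken for a name from the list of things; names that differ only in an ending like _2 or _b are one class to them, and where a whole thing is asked for, a point or a joint stands for the part that bears it (a point fixed in the world has none). Each returns a list of dicts, best first, with "p" (0 to 1); they miss things now and then, are a little off and sometimes report something else, mostly with a low value. They report only what shows in the picture. A call takes as long as a camera call.
- spot_in(query, camera): "centre" ([x, y, z] in m, in world coordinates, good to about 4 mm: the middle of the surface that is visible of it).
- cut_out(query, camera): "pixels" (384x512 bool, what is visible of it).
- spot_point(query, camera): "centre" ([x, y, z] in m, in world coordinates, good to about 4 mm: a listed point, or the origin of a listed thing).
The state is a dict: "t": time; "q": joint angles; "joint_vel": joint speeds; "joint_torque": joint torques, N m; "eef_pos": TCP position; "tool_rot": TCP orientation; "contact_force": force on the tool from outside, world axes, zero at the start; "torque": the same for the moment, N m; "gripper_width": opening from 0.0 (shut) to 1.0 (fully open).
Only numpy, scipy, OpenCV 4.12 (cv2) and the standard library are available. Lean on these libraries where they do the work, as an engineer would, in place of code of your own. Each camera call takes 0.05 s, during which the arm holds its last target.

## Working session

There is one attempt and no reset: what is moved stays moved. The work goes in short steps, Python scripts to look and compute and a tool call to move; the robot and the scene stay as the last step left them, time stands still between calls to the robot, and variables do not carry over. Pictures are saved under pics/ and viewed, and the job is handed in when it is done.

Besides the shell and the picture viewer there is one more tool, called after "Call:" by a JSON object that holds its "fn" and its "kwargs", one argument or row to a line. move_arm: Moves the arm, as the interface text tells. Its arguments: {"type":"object","properties":{"gripper":{"type":"array","items":{"type":"number"}},"xyz":{"type":"array","items":{"type":"array","items":{"type":"number"}}},"twist":{"type":"array","items":{"type":"number"}},"squeeze":{"type":"number"}},"required":["gripper","xyz","twist"]}

```bash
mkdir -p pics; cat > h.py <<'E'
import numpy as np, cv2
from station import *
def snap(cam,name):
    c=read_camera(cam); cv2.imwrite(f'pics/{name}.png',cv2.resize(c['pixels'][:,:,::-1],(800,600),interpolation=cv2.INTER_CUBIC)); return c
def P(v): return np.round(v,4).tolist()
E
python3 - <<'E'
from h import *
o=get_obs(); print(o['t'],P(o['eef_pos']),P(o['tool_rot']),o['gripper_width'],P(o['contact_force']))
for c in('scene','top'):
    k=snap(c,c+'0'); print(c,k['fx'],k['cx'],k['cy'],P(k['R']),P(k['t']))
for n in ['seat1','seat4','guard','block_rest','blank_grip','bar1_grip','bar1_lug','bowl','sauce','chili','shaker','tin','cruet','saucers']:
    for c in('scene','top'):
        print(n,c,[(P(d['centre']),round(d['p'],2)) for d in spot_point(n,c)])
E
```

```text
0.0 [0.1966, 0.6452, 0.3029] [-0.0001, 0.1473, 0.9891, -0.0009] 1.0016806515758827 [0.459, 0.0891, -0.5685]
scene 450.44981973822127 247.14725659596562 198.88108618176364 [[-0.7836, 0.6209, -0.019], [0.3397, 0.4028, -0.8499], [-0.5201, -0.6725, -0.5266]] [0.4416, -0.0787, 1.8327]
top 381.63362392005934 258.44824090463237 188.48405733574103 [[-0.0048, -0.9999, -0.0135], [-0.9939, 0.0062, -0.1101], [0.1102, 0.0129, -0.9938]] [-0.0436, 0.5376, 1.153]
seat1 scene [([0.577, 0.1324, 0.0752], 0.97), ([0.5826, 0.3432, 0.0776], 0.96), ([0.5777, 0.2773, 0.0794], 0.59), ([0.4453, -0.4207, 0.0001], 0.35)]
seat1 top [([0.5755, 0.281, 0.0757], 0.96), ([0.5727, 0.1354, 0.0791], 0.65), ([0.584, 0.3486, 0.0791], 0.65), ([0.5744, 0.2018, 0.0768], 0.64), ([0.4746, -0.1916, 0.0063], 0.3), ([0.3807, 0.1018, 0.0008], 0.24)]
seat4 scene [([0.577, 0.1324, 0.0752], 0.97), ([0.5826, 0.3432, 0.0776], 0.96), ([0.5777, 0.2773, 0.0794], 0.59), ([0.4453, -0.4207, 0.0001], 0.35)]
seat4 top [([0.5755, 0.281, 0.0757], 0.96), ([0.5727, 0.1354, 0.0791], 0.65), ([0.584, 0.3486, 0.0791], 0.65), ([0.5744, 0.2018, 0.0768],
[... 840 characters left out ...]
, 0.0214, -0.0005], 0.76), ([0.4106, -0.3695, 0.0016], 0.48)]
chili scene [([0.7806, -0.2211, -0.0017], 0.9)]
chili top [([0.7777, -0.2224, -0.0018], 0.64)]
shaker scene [([0.2875, -0.2843, -0.0025], 0.54), ([0.575, 0.1308, 0.0772], 0.16)]
shaker top [([0.2844, -0.2832, -0.0005], 0.69)]
tin scene [([0.3354, 0.194, 0.0014], 0.88), ([0.2831, -0.2814, -0.0024], 0.57)]
tin top [([0.3432, 0.191, 0.0026], 0.84), ([0.8046, 0.0238, 0.0008], 0.4), ([0.4759, -0.1907, 0.0048], 0.27)]
cruet scene [([0.3841, 0.103, -0.0037], 0.69)]
cruet top [([0.3818, 0.1024, 0.0026], 0.76), ([0.4293, -0.287, -0.0005], 0.47)]
saucers scene [([0.2553, 0.3106, -0.0003], 0.91)]
saucers top [([0.2529, 0.316, -0.0006], 0.8)]
```

View pics/scene0.png

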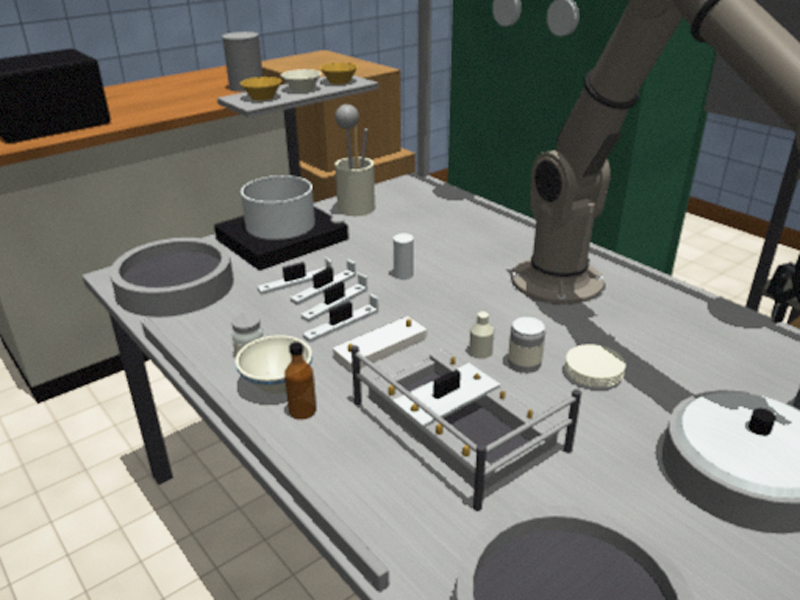

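View pics/top0.png

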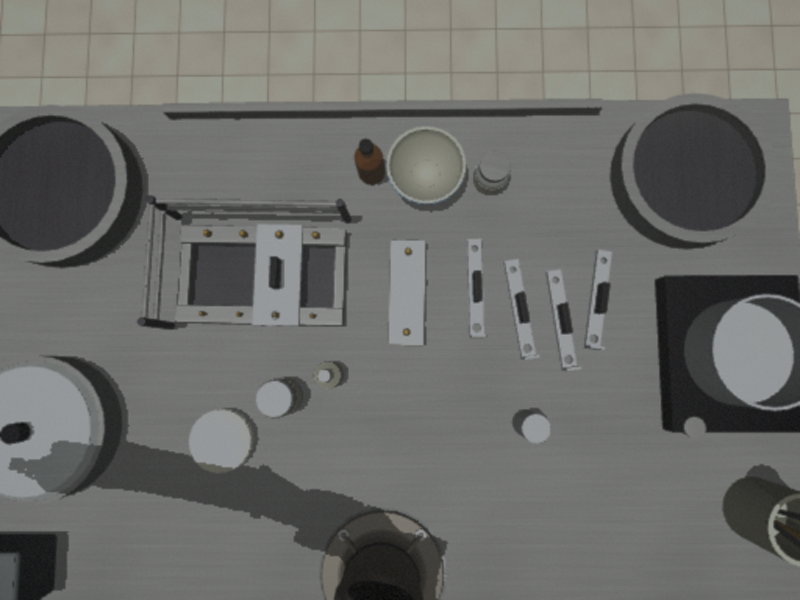

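```bash
python3 - <<'E'
from h import *
for n in ['bar1_grip','bar2_grip','bar1_lug','bar3_lug','seat2','block_rest']:
    for c in('scene','top'):
        for i in range(2):
            read_camera(c)
            print(n,c,[(P(d['centre']),round(d['p'],2)) for d in spot_point(n,c)])
E
```

```text
bar1_grip scene [([0.5532, -0.1905, 0.0368], 0.66), ([0.3388, 0.1958, 0.0052], 0.6)]
bar1_grip scene [([0.5549, -0.1884, 0.0377], 0.69)]
bar1_grip top [([0.5513, -0.1872, 0.0385], 0.62)]
bar1_grip top [([0.5542, -0.1864, 0.0369], 0.85)]
bar2_grip scene [([0.5313, -0.4318, 0.0384], 0.7)]
bar2_grip scene [([0.5279, -0.4321, 0.0367], 0.84)]
bar2_grip top [([0.5267, -0.4333, 0.0393], 0.64)]
bar2_grip top [([0.5285, -0.433, 0.0403], 0.72), ([0.485, -0.3607, 0.0439], 0.71)]
bar1_lug scene [([0.4753, -0.1891, -0.0008], 0.63)]
bar1_lug scene [([0.4759, -0.1881, 0.0015], 0.8)]
bar1_lug top [([0.4779, -0.1914, 0.0038], 0.78)]
bar1_lug top [([0.5405, -0.0464, 0.0638], 0.72), ([0.4736, -0.1925, 0.0028], 0.6)]
bar3_lug scene []
bar3_lug scene [([0.4096, -0.3668, 0.001], 0.83), ([0.4301, -0.2923, 0.0048], 0.46)]
bar3_lug top [([0.4083, -0.3658, -0.0008], 0.65), ([0.5752, 0.2818, 0.0736], 0.17)]
bar3_lug top [([0.4102, -0.37, -0.0015], 0.94)]
seat2 scene [([0.5731, 0.2045, 0.0796], 0.95), ([0.582, 0.3472, 0.0759], 0.77), ([0.5782, 0.2801, 0.0794], 0.75)]
seat2 scene [([0.5773, 0.2748, 0.0789], 0.73), ([0.582, 0.344, 0.0807], 0.72), ([0.575, 0.2065, 0.0806], 0.71), ([0.5755, 0.1333, 0.0766], 0.66), ([0.5059, -0.2731, 0.0361], 0.31)]
seat2 top [([0.5796, 0.3486, 0.0754], 0.96), ([0.5743, 0.2801, 0.0774], 0.84), ([0.5714, 0.1357, 0.0777], 0.81), ([0.5778, 0.2023, 0.0743], 0.68), ([0.5111, -0.2739, 0.0388], 0.37), ([0.5248, -0.4361, 0.0398], 0.3), ([0.4085, -0.3691, -0.0027], 0.27)]
seat2 top [([0.5747, 0.205, 0.0795], 0.85), ([0.5775, 0.2811, 0.0738], 0.74), ([0.5788, 0.3495, 0.0787], 0.67)]
block_rest scene [([0.5395, -0.051, 0.063], 0.79)]
block_rest scene [([0.5427, -0.0492, 0.0609], 0.77), ([0.5768, 0.1309, 0.0771], 0.51)]
block_rest top [([0.5395, -0.0455, 0.0668], 0.65), ([0.4868, -0.3583, 0.0419], 0.32)]
block_rest top [([0.5388, -0.0467, 0.0625], 0.98)]
```

```bash
cat > meas.py <<'E'
from h import *
from collections import defaultdict
def collect(q,cams=('scene','top'),n=4,pmin=0.3):
    L=[]
    for i in range(n):
        for c in cams:
            read_camera(c)
            L+=[(c,d['centre'],d['p']) for d in spot_point(q,c) if d['p']>pmin]
    return L
def clusters(L,zlo,zhi,r=0.03):
    C=[]
    for c,x,p in L:
        x=np.array(x)
        if not zlo<x[2]<zhi: continue
        for k in C:
            if np.linalg.norm(np.mean([a for _,a in k],0)-x)<r: k.append((c,x));break
        else: C.append([(c,x)])
    out=[]
    for k in sorted(C,key=lambda k:-len(k)):
        a=np.array([x for _,x in k]); 
        s=' '.join(f"{c}:{P(np.mean([x for q,x in k if q==c],0))}" for c in('scene','top') if any(q==c for q,_ in k))
        print('  n',len(k),'med',P(np.median(a,0)),s); out.append((len(k),np.median(a,0)))
    return out
E
python3 - <<'E'
from meas import *
for q,l,h in [('seat1',.06,.09),('block_rest',.055,.072),('blank_grip',.06,.09),('bar1_grip',.03,.05),('bar1_lug',-.01,.012)]:
    print(q); clusters(collect(q,n=8),l,h)
print(get_obs()['t'])
c=read_camera('top'); im=c['pixels']; hsv=cv2.cvtColor(im,cv2.COLOR_RGB2HSV)
m=cv2.inRange(hsv,(8,90,60),(32,255,255))
n,lab,st,ce=cv2.connectedComponentsWithStats(m)
R,t=np.array(c['R']),np.array(c['t'])
for i in range(1,n):
    if 2<=st[i,4]<60 and ce[i,1]<230:
        u,v=ce[i]; 
        w=np.array([-1]) 
        z=.052 if u<230 else .042
        d=R.T@np.array([(u-c['cx'])/c['fx'],(v-c['cy'])/c['fy'],1]); o=-R.T@t
        print(st[i,4],P(ce[i]),P(o+d*(z-o[2])/d[2]))
E
```

```text
seat1
  n 16 med [0.5814, 0.3474, 0.0782] scene:[0.5796, 0.3451, 0.0788] top:[0.5821, 0.3484, 0.0776]
  n 16 med [0.5761, 0.205, 0.079] scene:[0.5743, 0.2054, 0.0797] top:[0.5774, 0.2032, 0.0783]
  n 16 med [0.5744, 0.132, 0.0774] scene:[0.5758, 0.1299, 0.0779] top:[0.5729, 0.1334, 0.0775]
  n 15 med [0.5768, 0.2779, 0.0772] scene:[0.577, 0.2769, 0.0783] top:[0.5766, 0.28, 0.0754]
block_rest
  n 15 med [0.5411, -0.0486, 0.0632] scene:[0.5426, -0.0494, 0.0629] top:[0.5391, -0.0479, 0.0633]
blank_grip
  n 16 med [0.5736, 0.205, 0.0748] scene:[0.5736, 0.2052, 0.0759] top:[0.5741, 0.2043, 0.0731]
  n 1 med [0.5422, -0.0485, 0.0629] scene:[0.5422, -0.0485, 0.0629]
bar1_grip
  n 16 med [0.5537, -0.1869, 0.0382] scene:[0.5546, -0.1899, 0.0377] top:[0.5527, -0.1857, 0.0384]
  n 1 med [0.5069, -0.2769, 0.041] scene:[0.5069, -0.2769, 0.041]
bar1_lug
  n 15 med [0.4765, -0.1891, 0.0024] scene:[0.4762, -0.1879, 0.0] top:[0.4764, -0.1906, 0.0034]
  n 1 med [0.4312, -0.293, 0.0011] top:[0.4312, -0.293, 0.0011]
  n 1 med [0.2863, -0.281, -0.0012] top:[0.2863, -0.281, -0.0012]
  n 1 med [0.2542, 0.3108, -0.0018] scene:[0.2542, 0.3108, -0.0018]
11.9
12 [131.5, 148.5] [0.6615, 0.3446, 0.052]
10 [154.8, 149.0] [0.6594, 0.2723, 0.052]
8 [178.0, 149.5] [0.6573, 0.2005, 0.052]
9 [201.3333, 149.8889] [0.6555, 0.1284, 0.052]
8 [260.875, 160.125] [0.624, -0.0547, 0.042]
2 [128.5, 200.0] [0.502, 0.3487, 0.052]
3 [152.3333, 200.6667] [0.4996, 0.2758, 0.052]
2 [175.5, 201.0] [0.4982, 0.2052, 0.052]
3 [199.3333, 201.6667] [0.4957, 0.1326, 0.052]
8 [259.5, 212.0] [0.4639, -0.0496, 0.042]
```

```bash
cat >> h.py <<'E'
from scipy.spatial.transform import Rotation as Ro
def state():
    o=get_obs(); q=o['tool_rot']; R=Ro.from_quat([q[1],q[2],q[3],q[0]]).as_matrix()
    return o,R
def go(x,y,z,ydeg=None):
    "shift in tool cm + twist to TCP world xyz and tool-y heading deg"
    o,R=state(); p=np.array(o['eef_pos']); s=R.T@(np.array([x,y,z])-p)*100
    h=np.degrees(np.arctan2(R[1,1],R[0,1])); 
    tw=0 if ydeg is None else -np.radians(ydeg-h)
    print('t',round(o['t'],2),'pos',P(p),'ytool',round(h,2),'tiltz',P(R[:,2]),'q',P(o['q']),'F',P(o['contact_force']),'g',round(o['gripper_width'],3))
    print('shift cm',np.round(s,2).tolist(),'twist',round(tw,3))
E
python3 -c "
from h import *
go(.576,.204,.25,88.4)"
```

```text
t 11.95 pos [0.1967, 0.6457, 0.3039] ytool 73.05 tiltz [-0.0, 0.0, -1.0] q [-1.3831, 0.477, 0.0224, 1.5554, -0.0115, 1.1093, -0.0831] F [-0.1487, 0.6309, 0.7363] g 0.997
shift cm [-49.16, -31.2, 5.39] twist -0.268
```

Call:
{"fn": "move_arm", "kwargs": {
  "gripper": [1,1,1,1,1],
  "xyz": [
    [-3,-2,0],
    [-6,-4,0],
    [-9.5,-6,0],
    [-13,-8.2,0],
    [-16.5,-10.4,0]
  ],
  "twist": [-0.05,-0.1,-0.15,-0.2,-0.268]
}}

```text
t: 12.37
eef_pos: [0.3252, 0.4967, 0.304]
tool_rot: [0.0, 0.012, 1.0, 0.0]
contact_force: [0.8, -0.4, 0.3]
gripper_width: 1.001
```

```bash
python3 -c "
from h import *
go(.576,.204,.25,88.4)"
```

```text
t 12.37 pos [0.3252, 0.4967, 0.304] ytool 88.58 tiltz [0.0002, 0.0003, -1.0] q [-1.1043, 0.3435, 0.0103, 1.7574, -0.004, 1.0404, 0.4533] F [0.8468, -0.4382, 0.2649] g 1.001
shift cm [-25.8, -28.64, 5.4] twist 0.003
```

Call:
{"fn": "move_arm", "kwargs": {
  "gripper": [1,1,1,1,1],
  "xyz": [
    [-2.5,-2.8,0],
    [-5,-5.6,0],
    [-7.6,-8.4,0],
    [-10.2,-11.3,0],
    [-12.9,-14.3,0]
  ],
  "twist": [0,0,0,0,0]
}}

```text
t: 12.78
eef_pos: [0.45, 0.3503, 0.3042]
tool_rot: [0.0, 0.014, 1.0, 0.0]
contact_force: [0.9, -0.3, 0.4]
gripper_width: 0.998
```

Call:
{"fn": "move_arm", "kwargs": {
  "gripper": [1,1,1,1,1],
  "xyz": [
    [-2.5,-2.8,0],
    [-5,-5.6,0],
    [-7.6,-8.4,0],
    [-10.2,-11.3,0],
    [-12.9,-14.3,0]
  ],
  "twist": [0,0,0,0,0]
}}

```text
t: 13.2
eef_pos: [0.5751, 0.2038, 0.3042]
tool_rot: [0.0, 0.014, 1.0, 0.0]
contact_force: [0.6, 0.2, -0.5]
gripper_width: 1.0
```

```bash
python3 -c "
from h import *
go(.576,.204,.127,88.4)"
```

```text
t 13.2 pos [0.5751, 0.2038, 0.3042] ytool 88.45 tiltz [0.0003, 0.0006, -1.0] q [-0.5716, 0.371, 0.1677, 1.7269, -0.0703, 1.049, 1.1637] F [0.6042, 0.187, -0.4846] g 1.0
shift cm [-0.09, 0.01, 17.72] twist 0.001
```

Call:
{"fn": "move_arm", "kwargs": {
  "gripper": [0.6,0.6,0.6,0.6,0.6],
  "xyz": [
    [0,0,4],
    [0,0,8],
    [0,0,12],
    [0,0,15.5],
    [0,0,17.7]
  ],
  "twist": [0,0,0,0,0]
}}

```text
t: 13.62
eef_pos: [0.5726, 0.2044, 0.1232]
tool_rot: [-0.002, 0.014, 1.0, -0.001]
contact_force: [-0.8, 0.4, 0.7]
gripper_width: 0.599
```

Call:
{"fn": "move_arm", "kwargs": {
  "gripper": [0,0,0,0,0],
  "xyz": [
    [0,0,0],
    [0,0,0],
    [0,0,0],
    [0,0,0],
    [0,0,0]
  ],
  "twist": [0,0,0,0,0],
  "squeeze": 60
}}

```text
t: 14.03
eef_pos: [0.5752, 0.2055, 0.1288]
tool_rot: [0.001, 0.014, 1.0, 0.001]
contact_force: [-1.1, 0.4, 1.2]
gripper_width: 0.15
```

Call:
{"fn": "move_arm", "kwargs": {
  "gripper": [0,0,0,0,0],
  "xyz": [
    [0,0,0],
    [0,0,0],
    [0,0,0],
    [0,0,0],
    [0,0,0]
  ],
  "twist": [0,0,0,0,0]
}}

```text
t: 14.45
eef_pos: [0.5752, 0.2055, 0.1288]
tool_rot: [0.001, 0.014, 1.0, 0.001]
contact_force: [-0.2, -0.9, 7.8]
gripper_width: 0.155
```

```bash
python3 -c "
from h import *
snap('top','g1');snap('scene','g1s')
go(.576,.204,.127,88.4)"
```

```text
t 14.55 pos [0.5752, 0.2055, 0.1288] ytool 88.4 tiltz [0.0027, 0.0014, -1.0] q [-0.5429, 0.5842, 0.1309, 1.8535, -0.1111, 0.7079, 1.1937] F [-1.5726, -0.1661, 7.0747] g 0.153
shift cm [-0.08, -0.15, 0.18] twist 0.0
```

View pics/g1s.png

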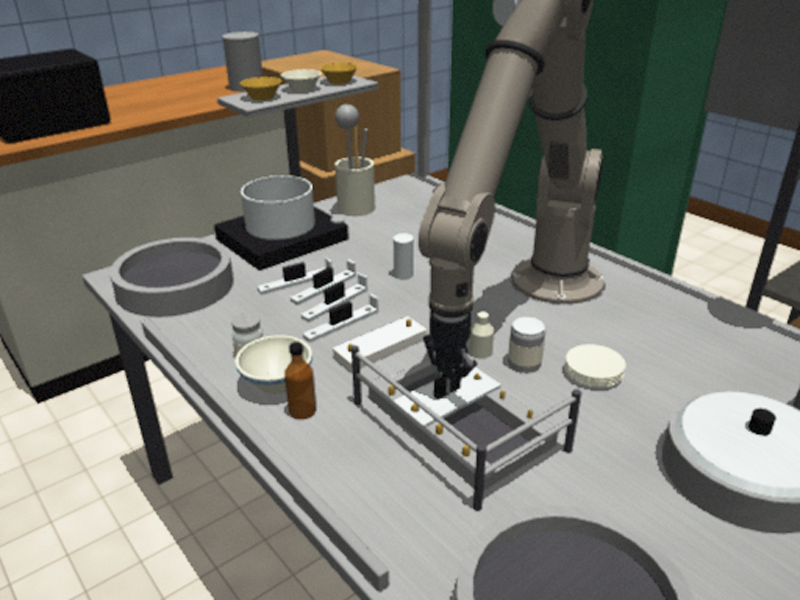

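Call:
{"fn": "move_arm", "kwargs": {
  "gripper": [0,0,0,0,0],
  "xyz": [
    [0,0,-2],
    [0,0,-4],
    [0,0,-6.5],
    [0,0,-9],
    [0,0,-11]
  ],
  "twist": [0,0,0,0,0]
}}

```text
t: 14.97
eef_pos: [0.5741, 0.205, 0.2388]
tool_rot: [0.0, 0.014, 1.0, 0.0]
contact_force: [0.3, 0.2, -4.1]
gripper_width: 0.157
```

```bash
python3 -c "
from h import *
go(.541,-.0495,.23,88.2)"
```

```text
t 14.97 pos [0.5741, 0.205, 0.2388] ytool 88.4 tiltz [0.0008, 0.0005, -1.0] q [-0.5657, 0.4389, 0.1585, 1.7897, -0.0847, 0.9186, 1.1723] F [0.2759, 0.1713, -4.1258] g 0.157
shift cm [2.6, -25.53, 0.86] twist 0.004
```

Call:
{"fn": "move_arm", "kwargs": {
  "gripper": [0,0,0,0,0],
  "xyz": [
    [0.3,-2.5,0],
    [0.6,-5.5,0],
    [0.9,-8.5,0],
    [1.2,-11.5,0],
    [1.4,-14,0]
  ],
  "twist": [0,0,0,0,0]
}}

```text
t: 15.38
eef_pos: [0.5553, 0.063, 0.2369]
tool_rot: [-0.0, 0.014, 1.0, -0.0]
contact_force: [0.4, 0.1, -4.8]
gripper_width: 0.158
```

Call:
{"fn": "move_arm", "kwargs": {
  "gripper": [0,0,0,0,0],
  "xyz": [
    [0.3,-2.5,0],
    [0.6,-5.5,0],
    [0.9,-8.5,0],
    [1.2,-11.5,0],
    [1.2,-11.5,0]
  ],
  "twist": [0,0,0,0,0.004]
}}

```text
t: 15.8
eef_pos: [0.5392, -0.0568, 0.2371]
tool_rot: [-0.0, 0.02, 1.0, -0.002]
contact_force: [-0.5, -1.5, -3.7]
gripper_width: 0.153
```

```bash
python3 - <<'E'
from h import *
go(.541,-.0495,.160,88.2)
from meas import *
print('blk');clusters(collect('block_rest',n=4),.055,.072)
print('plate');clusters(collect('blank_grip',n=5),.1,.3)
snap('top','b1')
E
```

```text
t 15.8 pos [0.5392, -0.0568, 0.2371] ytool 87.65 tiltz [-0.001, -0.0038, -1.0] q [-0.2033, 0.3411, 0.2353, 1.9528, -0.0981, 0.8598, 1.6131] F [-0.473, -1.4875, -3.7031] g 0.153
shift cm [-0.15, 0.77, 7.7] twist -0.01
blk
  n 4 med [0.5415, -0.0482, 0.063] scene:[0.5412, -0.0483, 0.0636]
plate
  n 5 med [0.5391, -0.0483, 0.185] scene:[0.5391, -0.048, 0.1851]
```

View pics/b1.png

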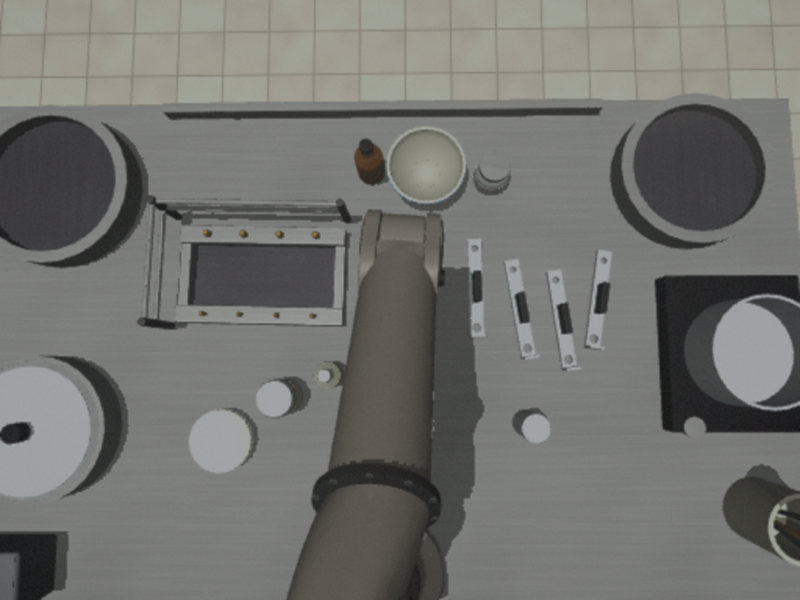

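```bash
python3 - <<'E'
from h import *
go(.541,-.0495,.160,88.2)
E
```

```text
t 17.65 pos [0.5411, -0.0491, 0.2369] ytool 88.18 tiltz [-0.0001, 0.0, -1.0] q [-0.2095, 0.3425, 0.2279, 1.9504, -0.1004, 0.8595, 1.6103] F [-0.2317, 0.0815, -4.5551] g 0.152
shift cm [0.01, -0.04, 7.69] twist -0.0
```

Call:
{"fn": "move_arm", "kwargs": {
  "gripper": [0,0,0,0,0],
  "xyz": [
    [0,0,3],
    [0,0,6],
    [0,0,8],
    [0,0,9.2],
    [0,0,9.2]
  ],
  "twist": [0,0,0,0,0]
}}

```text
t: 18.07
eef_pos: [0.5397, -0.049, 0.1425]
tool_rot: [-0.002, 0.016, 1.0, -0.0]
contact_force: [-0.4, 0.9, -4.2]
gripper_width: 0.154
```

```bash
python3 - <<'E'
from meas import *
print('plate');clusters(collect('blank_grip',n=5,cams=['scene']),.06,.3)
print('bl');clusters(collect('block_rest',n=5,cams=['scene']),.05,.3)
snap('scene','b2')
go(.541,-.0495,.119,88.2)
E
```

```text
plate
  n 4 med [0.5397, -0.0493, 0.093] scene:[0.539, -0.0495, 0.0924]
bl
  n 4 med [0.5416, -0.05, 0.0636] scene:[0.5414, -0.0497, 0.0636]
t 19.12 pos [0.5411, -0.0491, 0.1448] ytool 88.18 tiltz [-0.0001, -0.0, -1.0] q [-0.1793, 0.4785, 0.1958, 2.0102, -0.1455, 0.6659, 1.6487] F [0.0239, -0.0612, -3.3014] g 0.156
shift cm [0.01, -0.04, 2.58] twist -0.0
```

View pics/b2.png

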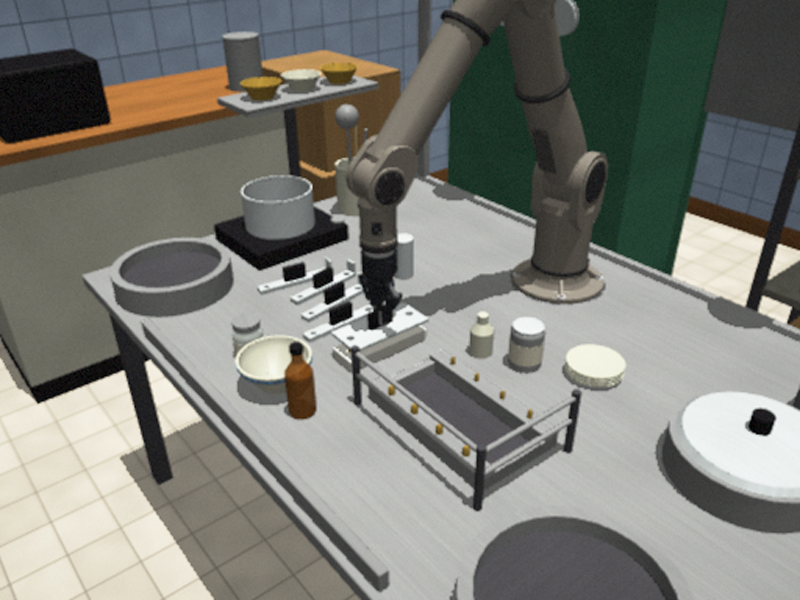

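Call:
{"fn": "move_arm", "kwargs": {
  "gripper": [0,0,0,0,0],
  "xyz": [
    [-0.1,0,0.4],
    [-0.1,0,0.8],
    [-0.1,0,1.2],
    [-0.1,0,1.6],
    [-0.1,0,1.6]
  ],
  "twist": [0,0,0,0,0]
}}

```text
t: 19.53
eef_pos: [0.5415, -0.0491, 0.1278]
tool_rot: [-0.001, 0.016, 1.0, -0.0]
contact_force: [0.1, -0.3, -3.4]
gripper_width: 0.156
```

Call:
{"fn": "move_arm", "kwargs": {
  "gripper": [0,0,0,0,0],
  "xyz": [
    [0,0,0.3],
    [0,0,0.6],
    [0,0,0.9],
    [0,0,1.1],
    [0,0,1.1]
  ],
  "twist": [0,0,0,0,0]
}}

```text
t: 19.95
eef_pos: [0.5421, -0.0492, 0.1188]
tool_rot: [-0.0, 0.016, 1.0, 0.0]
contact_force: [-5.2, 1.3, 8.4]
gripper_width: 0.153
```

```bash
python3 - <<'E'
from h import *
go(.541,-.0495,.119,88.2)
E
```

```text
t 19.95 pos [0.5421, -0.0492, 0.1188] ytool 88.16 tiltz [-0.0003, 0.0005, -1.0] q [-0.1677, 0.5226, 0.1828, 2.0182, -0.1589, 0.6143, 1.6601] F [-5.2328, 1.2524, 8.4433] g 0.153
shift cm [0.11, -0.03, -0.02] twist -0.001
```

Call:
{"fn": "move_arm", "kwargs": {
  "gripper": [0.5,0.5,0.5,0.5,0.5],
  "xyz": [
    [0,0,0],
    [0,0,0],
    [0,0,0],
    [0,0,0],
    [0,0,0]
  ],
  "twist": [0,0,0,0,0]
}}

```text
t: 20.37
eef_pos: [0.5423, -0.0491, 0.1179]
tool_rot: [0.0, 0.016, 1.0, 0.0]
contact_force: [-0.2, -0.3, -0.3]
gripper_width: 0.5
```

Call:
{"fn": "move_arm", "kwargs": {
  "gripper": [0.7,0.7,0.7,0.7,0.7],
  "xyz": [
    [0,0,-2],
    [0,0,-5],
    [0,0,-9],
    [0,0,-12],
    [0,0,-14]
  ],
  "twist": [0,0,0,0,0]
}}

```text
t: 20.78
eef_pos: [0.5431, -0.0494, 0.2612]
tool_rot: [0.002, 0.016, 1.0, 0.0]
contact_force: [0.7, 0.1, -0.1]
gripper_width: 0.699
```

```bash
python3 - <<'E'
from meas import *
for q,l,h in [('bar1_grip',.025,.05),('bar2_grip',.025,.05),('bar3_grip',.025,.05),('bar4_grip',.025,.05),('bar1_lug',-.01,.012),('bar2_lug',-.01,.012),('bar3_lug',-.01,.012),('bar4_lug',-.01,.012),('blank_grip',.05,.08)]:
    print(q); clusters(collect(q,n=3),l,h)
snap('top','c1'); snap('scene','c1s')
go(.541,-.0495,.119,88.2)
E
```

```text
bar1_grip
  n 6 med [0.5538, -0.1874, 0.0377] scene:[0.5553, -0.1887, 0.0386] top:[0.5531, -0.1863, 0.0371]
  n 1 med [0.5312, -0.4315, 0.0395] scene:[0.5312, -0.4315, 0.0395]
bar2_grip
  n 5 med [0.5282, -0.4353, 0.0384] scene:[0.5293, -0.4334, 0.0387] top:[0.5279, -0.4361, 0.0382]
bar3_grip
  n 6 med [0.4865, -0.36, 0.0388] scene:[0.4881, -0.3597, 0.0369] top:[0.4856, -0.36, 0.0422]
bar4_grip
  n 6 med [0.5102, -0.2752, 0.0393] scene:[0.5077, -0.2769, 0.039] top:[0.5131, -0.2736, 0.0391]
bar1_lug
  n 6 med [0.4772, -0.1901, 0.0008] scene:[0.476, -0.189, 0.0004] top:[0.4774, -0.1913, 0.0026]
  n 1 med [0.4097, -0.3671, 0.0015] scene:[0.4097, -0.3671, 0.0015]
  n 1 med [0.4317, -0.2906, -0.0005] top:[0.4317, -0.2906, -0.0005]
bar2_lug
  n 6 med [0.4456, -0.4193, -0.0012] scene:[0.4443, -0.4189, -0.0013] top:[0.4473, -0.4225, -0.0015]
bar3_lug
  n 6 med [0.4105, -0.3678, -0.0002] scene:[0.4092, -0.367, 0.001] top:[0.4118, -0.3689, -0.0015]
bar4_lug
  n 6 med [0.4315, -0.2888, 0.0002] scene:[0.4316, -0.2902, 0.0005] top:[0.4315, -0.2871, 0.0008]
  n 1 med [0.4765, -0.1902, 0.0027] top:[0.4765, -0.1902, 0.0027]
blank_grip
  n 3 med [0.5384, -0.0483, 0.0662] scene:[0.5388, -0.0471, 0.0666]
t 26.28 pos [0.5421, -0.0492, 0.2579] ytool 88.18 tiltz [0.0, 0.0, -1.0] q [-0.2184, 0.3172, 0.2376, 1.9298, -0.0935, 0.905, 1.6045] F [0.9831, 0.0328, 0.1211] g 0.707
shift cm [0.11, -0.04, 13.89] twist -0.0
```

View pics/c1.png

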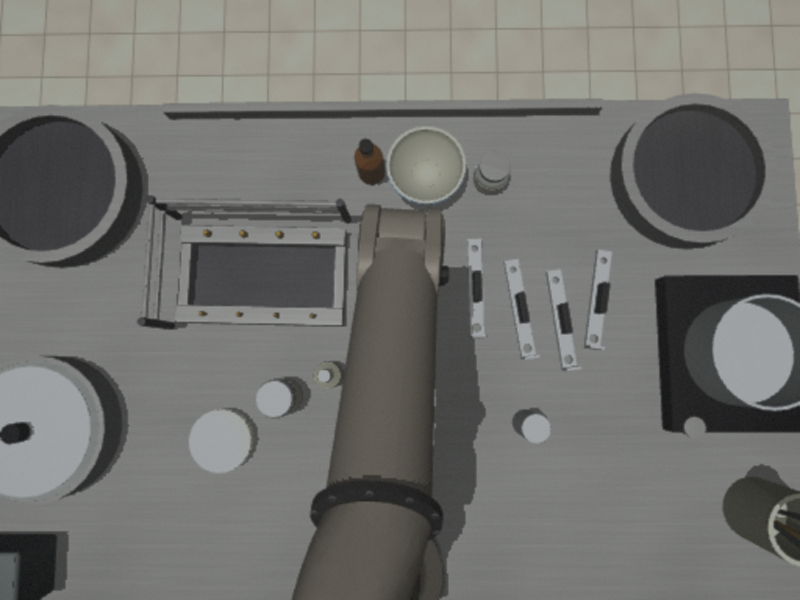

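View pics/c1s.png

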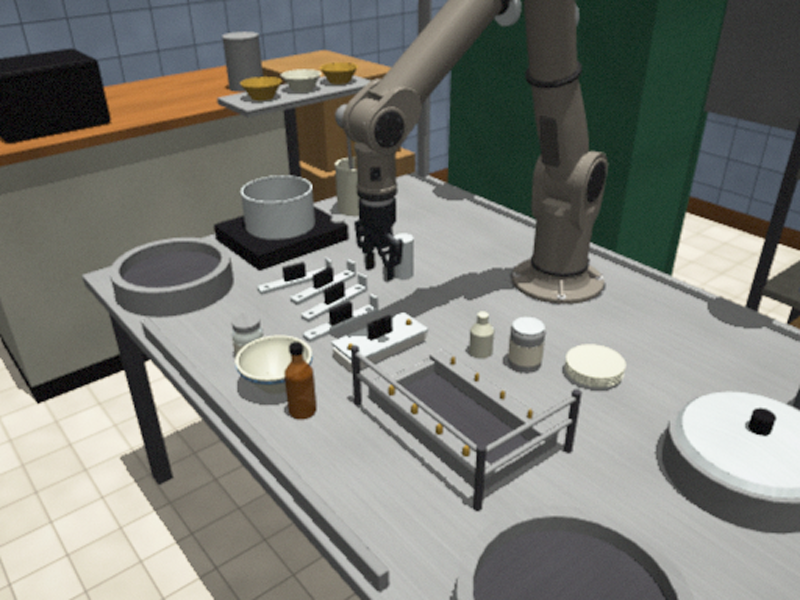

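```bash
python3 - <<'E'
from h import *
go(.5538,-.1876,.258,-88.2)
E
```

```text
t 26.28 pos [0.5421, -0.0492, 0.2579] ytool 88.18 tiltz [0.0, 0.0, -1.0] q [-0.2184, 0.3172, 0.2376, 1.9298, -0.0935, 0.905, 1.6045] F [0.9831, 0.0328, 0.1211] g 0.707
shift cm [-1.61, -13.8, -0.01] twist 3.078
```

Call:
{"fn": "move_arm", "kwargs": {
  "gripper": [0.7,0.7,0.7,0.7,0.7],
  "xyz": [
    [-0.3,-3,0],
    [-0.7,-6,0],
    [-1,-9,0],
    [-1.4,-12,0],
    [-1.6,-13.8,0]
  ],
  "twist": [0.12,0.24,0.36,0.48,0.6]
}}

```text
t: 26.7
eef_pos: [0.5535, -0.1913, 0.2583]
tool_rot: [0.001, 0.315, 0.949, -0.001]
contact_force: [-0.5, -0.2, 0.7]
gripper_width: 0.701
```

Call:
{"fn": "move_arm", "kwargs": {
  "gripper": [0.7,0.7,0.7,0.7,0.7],
  "xyz": [
    [0,0,0],
    [0,0,0],
    [0,0,0],
    [0,0,0],
    [0,0,0]
  ],
  "twist": [0.124,0.248,0.372,0.496,0.62]
}}

```text
t: 27.12
eef_pos: [0.5537, -0.1876, 0.2579]
tool_rot: [-0.0, 0.588, 0.809, 0.0]
contact_force: [-0.0, 1.0, 0.1]
gripper_width: 0.702
```

Call:
{"fn": "move_arm", "kwargs": {
  "gripper": [0.7,0.7,0.7,0.7,0.7],
  "xyz": [
    [0,0,0],
    [0,0,0],
    [0,0,0],
    [0,0,0],
    [0,0,0]
  ],
  "twist": [0.124,0.248,0.372,0.496,0.62]
}}

```text
t: 27.53
eef_pos: [0.5538, -0.1875, 0.2579]
tool_rot: [-0.0, 0.807, 0.591, 0.0]
contact_force: [1.0, -0.1, 0.9]
gripper_width: 0.698
```

Call:
{"fn": "move_arm", "kwargs": {
  "gripper": [0.7,0.7,0.7,0.7,0.7],
  "xyz": [
    [0,0,0],
    [0,0,0],
    [0,0,0],
    [0,0,0],
    [0,0,0]
  ],
  "twist": [0.124,0.248,0.372,0.496,0.62]
}}

```text
t: 27.95
eef_pos: [0.5538, -0.1874, 0.2579]
tool_rot: [-0.0, 0.949, 0.316, 0.0]
contact_force: [0.3, -0.3, 0.3]
gripper_width: 0.696
```

Call:
{"fn": "move_arm", "kwargs": {
  "gripper": [0.7,0.7,0.7,0.7,0.7],
  "xyz": [
    [0,0,0],
    [0,0,0],
    [0,0,0],
    [0,0,0],
    [0,0,0]
  ],
  "twist": [0.124,0.248,0.372,0.496,0.618]
}}

```text
t: 28.37
eef_pos: [0.5539, -0.1873, 0.2579]
tool_rot: [-0.0, 1.0, 0.013, 0.0]
contact_force: [0.3, -0.6, 0.3]
gripper_width: 0.703
```

```bash
python3 - <<'E'
from meas import *
for q,l,h in [('bar1_grip',.025,.05),('bar1_lug',-.01,.012)]:
    print(q); clusters(collect(q,n=2),l,h)
go(.5538,-.1876,.094,-88.2)
E
```

```text
bar1_grip
  n 2 med [0.553, -0.1906, 0.0405] scene:[0.553, -0.1906, 0.0405]
bar1_lug
  n 1 med [0.4791, -0.1893, 0.0018] scene:[0.4791, -0.1893, 0.0018]
t 29.17 pos [0.5537, -0.1876, 0.2579] ytool -88.17 tiltz [0.0001, 0.0001, -1.0] q [-0.5071, 0.5748, 1.025, 1.8692, -0.5738, 1.028, -0.7794] F [0.4359, 0.3304, 0.3756] g 0.696
shift cm [0.0, 0.0, 16.39] twist 0.0
```

Call:
{"fn": "move_arm", "kwargs": {
  "gripper": [0.6,0.6,0.6,0.6,0.6],
  "xyz": [
    [0,0,4],
    [0,0,8],
    [0,0,12],
    [0,0,15],
    [0,0,16.5]
  ],
  "twist": [0,0,0,0,0]
}}

```text
t: 29.58
eef_pos: [0.552, -0.1867, 0.0892]
tool_rot: [-0.001, 1.0, 0.016, -0.002]
contact_force: [-0.0, 0.6, -0.5]
gripper_width: 0.6
```

Call:
{"fn": "move_arm", "kwargs": {
  "gripper": [0.5,0.3,0,0,0],
  "xyz": [
    [0,0,0],
    [0,0,0],
    [0,0,0],
    [0,0,0],
    [0,0,0]
  ],
  "twist": [0,0,0,0,0]
}}

```text
t: 30.0
eef_pos: [0.555, -0.1884, 0.095]
tool_rot: [0.001, 1.0, 0.016, 0.002]
contact_force: [-0.1, -0.8, 7.5]
gripper_width: 0.154
```

Call:
{"fn": "move_arm", "kwargs": {
  "gripper": [0,0,0,0,0],
  "xyz": [
    [0,0,0],
    [0,0,0],
    [0,0,0],
    [0,0,0],
    [0,0,0]
  ],
  "twist": [0,0,0,0,0]
}}

```text
t: 30.42
eef_pos: [0.555, -0.1885, 0.095]
tool_rot: [0.001, 1.0, 0.016, 0.002]
contact_force: [-0.6, -1.6, 8.2]
gripper_width: 0.155
```

```bash
python3 - <<'E'
from meas import *
snap('scene','d1')
go(.5538,-.1876,.094,-88.2)
E
```

```text
t 30.47 pos [0.555, -0.1885, 0.095] ytool -88.2 tiltz [0.0038, -0.0011, -1.0] q [-0.3434, 0.7701, 0.7901, 1.9564, -0.803, 0.7581, -0.6131] F [-0.169, -0.7185, 8.096] g 0.156
shift cm [-0.12, -0.09, 0.1] twist 0.0
```

View pics/d1.png

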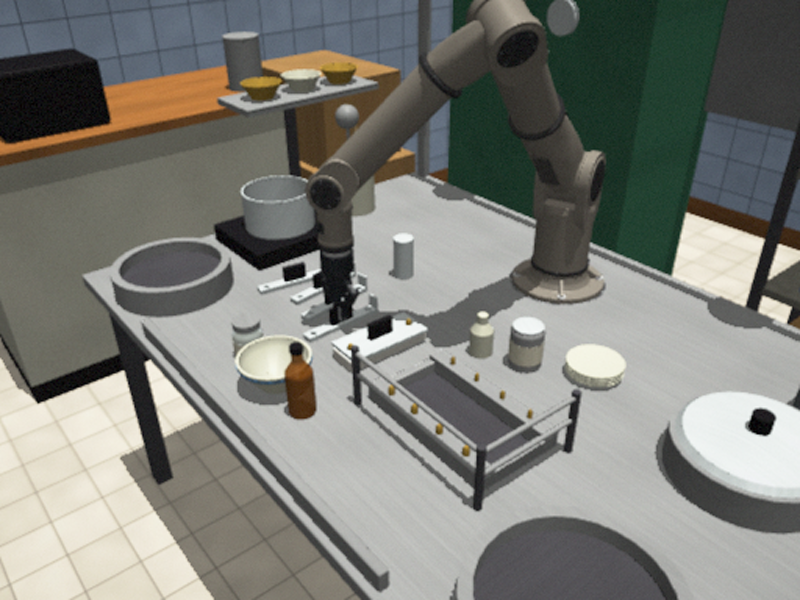

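Call:
{"fn": "move_arm", "kwargs": {
  "gripper": [0,0,0,0,0],
  "xyz": [
    [0,0,-2],
    [0,0,-6],
    [0,0,-10],
    [0,0,-14],
    [0,0,-18]
  ],
  "twist": [0,0,0,0,0]
}}

```text
t: 30.88
eef_pos: [0.553, -0.1873, 0.2749]
tool_rot: [-0.0, 1.0, 0.016, -0.0]
contact_force: [1.6, -0.7, -4.1]
gripper_width: 0.156
```

```bash
cat >> h.py <<'E'
def plan(x,y,ydeg,n):
    "n calls of equal world step and twist (ccw positive turn = negative twist). ydeg may exceed 180 to choose direction"
    o,R=state(); p=np.array(o['eef_pos']); h=np.arctan2(R[1,1],R[0,1])
    dt=(np.radians(ydeg)-h)/n; d=np.array([x-p[0],y-p[1]])/n
    for i in range(n):
        a=h+i*dt; ty=np.array([np.cos(a),np.sin(a)]); tx=np.array([-ty[1],ty[0]])*1.0
        # tool: z down, x = y cross z
        tx=np.cross([ty[0],ty[1],0],[0,0,-1])[:2]
        print(i,'shift',np.round([d@tx*100,d@ty*100],2).tolist(),'twist',round(-dt,3))
E
python3 - <<'E'
from h import *
go(.58,.3476,.275,88.4)
plan(.58,.3476,88.4,5)
E
```

```text
t 30.88 pos [0.553, -0.1873, 0.2749] ytool -88.2 tiltz [-0.0005, 0.0007, -1.0] q [-0.5236, 0.5555, 1.0464, 1.8553, -0.5522, 1.0574, -0.7956] F [1.5654, -0.7046, -4.0779] g 0.156
shift cm [4.39, -53.38, 0.03] twist -3.082
0 shift [0.88, -10.68] twist -0.616
1 shift [6.89, -8.2] twist -0.616
2 shift [10.36, -2.71] twist -0.616
3 shift [10.02, 3.78] twist -0.616
4 shift [5.99, 8.88] twist -0.616
```

Call:
{"fn": "move_arm", "kwargs": {
  "gripper": [0,0,0,0,0],
  "xyz": [
    [0.1,-2,0],
    [0.3,-4,0],
    [0.5,-6.2,0],
    [0.7,-8.4,0],
    [0.9,-10.7,0]
  ],
  "twist": [-0.12,-0.24,-0.37,-0.49,-0.616]
}}

```text
t: 31.3
eef_pos: [0.5587, -0.0793, 0.2733]
tool_rot: [-0.0, 0.947, 0.321, 0.0]
contact_force: [0.0, -1.1, -4.0]
gripper_width: 0.155
```

Call:
{"fn": "move_arm", "kwargs": {
  "gripper": [0,0,0,0,0],
  "xyz": [
    [1.4,-1.6,0],
    [2.8,-3.3,0],
    [4.2,-4.9,0],
    [5.5,-6.6,0],
    [6.9,-8.2,0]
  ],
  "twist": [-0.12,-0.24,-0.37,-0.49,-0.616]
}}

```text
t: 31.72
eef_pos: [0.5641, 0.0277, 0.2732]
tool_rot: [-0.0, 0.806, 0.592, 0.0]
contact_force: [0.9, -0.4, -3.8]
gripper_width: 0.154
```

Call:
{"fn": "move_arm", "kwargs": {
  "gripper": [0,0,0,0,0],
  "xyz": [
    [2.1,-0.5,0],
    [4.2,-1.1,0],
    [6.2,-1.6,0],
    [8.3,-2.2,0],
    [10.4,-2.7,0]
  ],
  "twist": [-0.12,-0.24,-0.37,-0.49,-0.616]
}}

```text
t: 32.13
eef_pos: [0.5701, 0.1348, 0.2732]
tool_rot: [-0.0, 0.589, 0.808, -0.0]
contact_force: [0.3, 0.5, -4.4]
gripper_width: 0.153
```

```bash
python3 - <<'E'
from h import *
go(.58,.3476,.275,88.4)
plan(.58,.3476,88.4,2)
E
```

```text
t 32.13 pos [0.5701, 0.1348, 0.2732] ytool 17.87 tiltz [-0.0005, 0.0002, -1.0] q [-0.773, 0.4025, 0.5658, 1.8357, -0.2565, 0.9769, 0.2135] F [0.3163, 0.4957, -4.3757] g 0.153
shift cm [19.95, 7.47, -0.18] twist -1.231
0 shift [9.98, 3.74] twist -0.615
1 shift [5.99, 8.81] twist -0.615
```

Call:
{"fn": "move_arm", "kwargs": {
  "gripper": [0,0,0,0,0],
  "xyz": [
    [2,0.8,0],
    [4,1.5,0],
    [6,2.3,0],
    [8,3,0],
    [10,3.7,0]
  ],
  "twist": [-0.12,-0.24,-0.37,-0.49,-0.615]
}}

```text
t: 32.55
eef_pos: [0.5755, 0.2411, 0.2731]
tool_rot: [-0.0, 0.316, 0.949, -0.0]
contact_force: [0.1, -0.1, -4.0]
gripper_width: 0.155
```

Call:
{"fn": "move_arm", "kwargs": {
  "gripper": [0,0,0,0,0],
  "xyz": [
    [1.2,1.8,0],
    [2.4,3.6,0],
    [3.6,5.3,0],
    [4.8,7.1,0],
    [6,8.8,0]
  ],
  "twist": [-0.12,-0.24,-0.37,-0.49,-0.615]
}}

```text
t: 32.97
eef_pos: [0.581, 0.3475, 0.273]
tool_rot: [-0.0, 0.014, 1.0, -0.0]
contact_force: [0.1, -0.1, -3.2]
gripper_width: 0.154
```

```bash
python3 - <<'E'
from meas import *
print('seats');clusters(collect('seat4',n=5),.06,.09)
print('lug');clusters(collect('bar1_lug',n=4),.12,.25)
print('grip');clusters(collect('bar1_grip',n=4),.15,.25)
snap('scene','e1');snap('top','e1t')
go(.58,.3476,.275,88.4)
E
```

```text
seats
  n 10 med [0.5743, 0.1324, 0.0774] scene:[0.5752, 0.1316, 0.0777] top:[0.5729, 0.1334, 0.0774]
  n 10 med [0.575, 0.2046, 0.0786] scene:[0.5739, 0.2057, 0.0792] top:[0.5766, 0.2036, 0.0793]
  n 10 med [0.5771, 0.2781, 0.0768] scene:[0.5778, 0.2767, 0.0793] top:[0.5756, 0.2794, 0.0731]
  n 8 med [0.581, 0.346, 0.0792] scene:[0.5787, 0.347, 0.0806] top:[0.5815, 0.3461, 0.0775]
lug
  n 8 med [0.6676, 0.3431, 0.1796] scene:[0.6671, 0.344, 0.1779] top:[0.6676, 0.3426, 0.1805]
grip
  n 8 med [0.585, 0.347, 0.216] scene:[0.5856, 0.3443, 0.2172] top:[0.5839, 0.3494, 0.215]
t 35.67 pos [0.5816, 0.3468, 0.2729] ytool 88.0 tiltz [0.0001, 0.0001, -1.0] q [-0.7921, 0.5143, 0.2328, 1.5924, -0.1312, 1.0502, 1.013] F [-0.5815, -0.7874, -3.3488] g 0.158
shift cm [0.16, 0.07, -0.21] twist -0.007
```

View pics/e1.png

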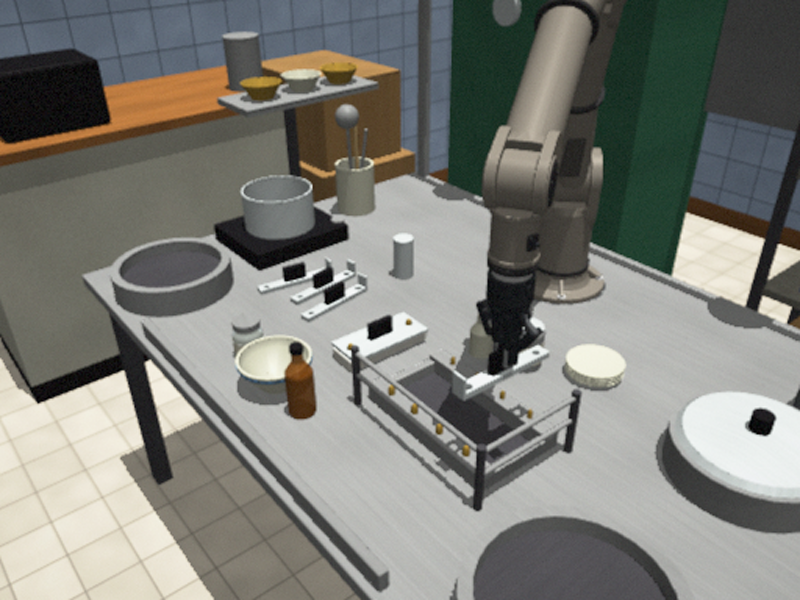

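View pics/e1t.png

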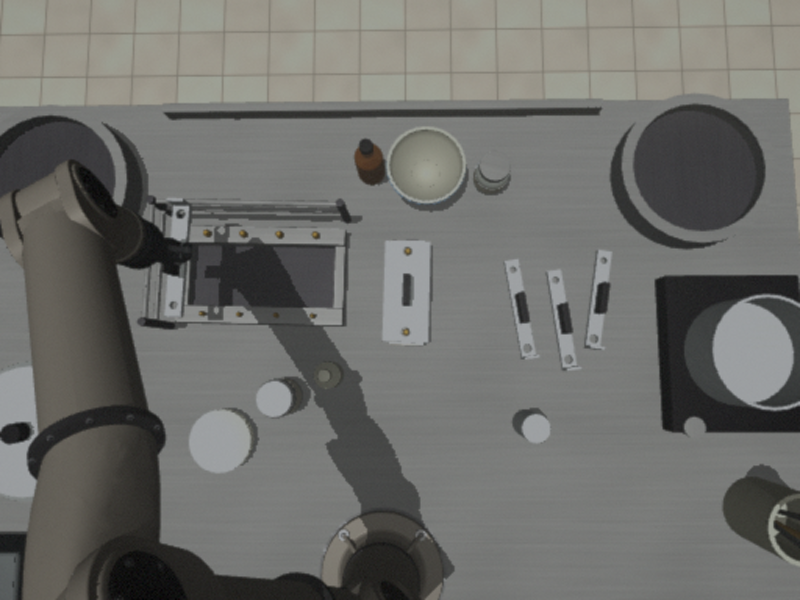

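Call:
{"fn": "move_arm", "kwargs": {
  "gripper": [0,0,0,0,0],
  "xyz": [
    [0.3,0,1],
    [0.3,0,4],
    [0.3,0,7],
    [0.3,0,9.5],
    [0.3,0,10.8]
  ],
  "twist": [-0.005,-0.005,-0.005,-0.005,-0.005]
}}

```text
t: 36.08
eef_pos: [0.5764, 0.346, 0.1607]
tool_rot: [-0.002, 0.015, 1.0, -0.002]
contact_force: [-0.5, 1.0, -3.8]
gripper_width: 0.149
```

```bash
python3 - <<'E'
from meas import *
print('lug');clusters(collect('bar1_lug',n=5),.04,.12)
print('grip');clusters(collect('bar1_grip',n=5),.085,.25)
c=snap('scene','e2');
cv2.imwrite('pics/e2c.png',cv2.resize(c['pixels'][190:330,220:390,::-1],(765,630-32),interpolation=cv2.INTER_CUBIC))
c=snap('top','e2t')
cv2.imwrite('pics/e2tc.png',cv2.resize(c['pixels'][120:220,80:240,::-1],(800,500),interpolation=cv2.INTER_CUBIC))
go(.578,.3472,.135,88.4)
E
```

```text
lug
  n 10 med [0.6662, 0.3441, 0.0714] scene:[0.665, 0.3458, 0.0695] top:[0.6674, 0.3415, 0.073]
  n 1 med [0.5754, 0.2785, 0.0738] top:[0.5754, 0.2785, 0.0738]
grip
  n 10 med [0.5811, 0.3474, 0.1084] scene:[0.5811, 0.3448, 0.1085] top:[0.5815, 0.3501, 0.1074]
t 38.18 pos [0.5785, 0.3469, 0.1649] ytool 88.29 tiltz [-0.0, 0.0, -1.0] q [-0.7748, 0.627, 0.204, 1.6762, -0.1583, 0.8545, 1.0367] F [0.5441, 0.8879, -3.5753] g 0.154
shift cm [0.05, 0.03, 2.99] twist -0.002
```

View pics/e2c.png

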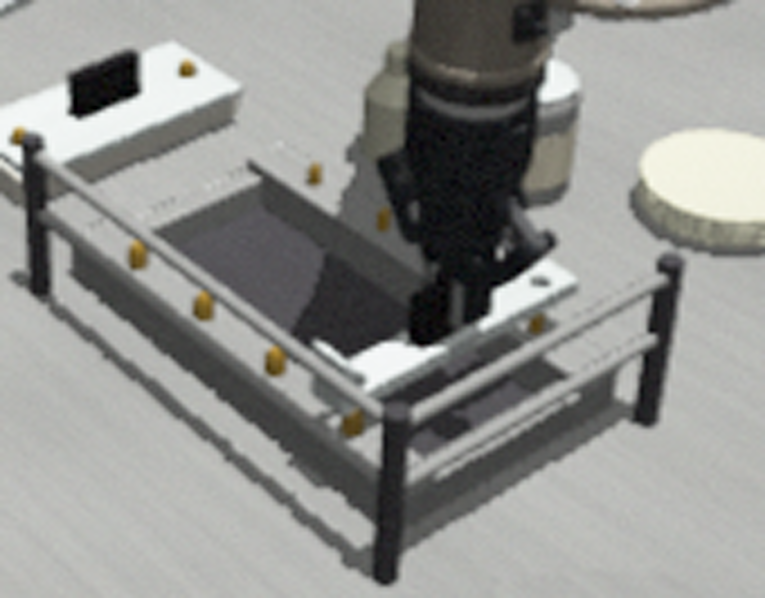

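View pics/e2tc.png

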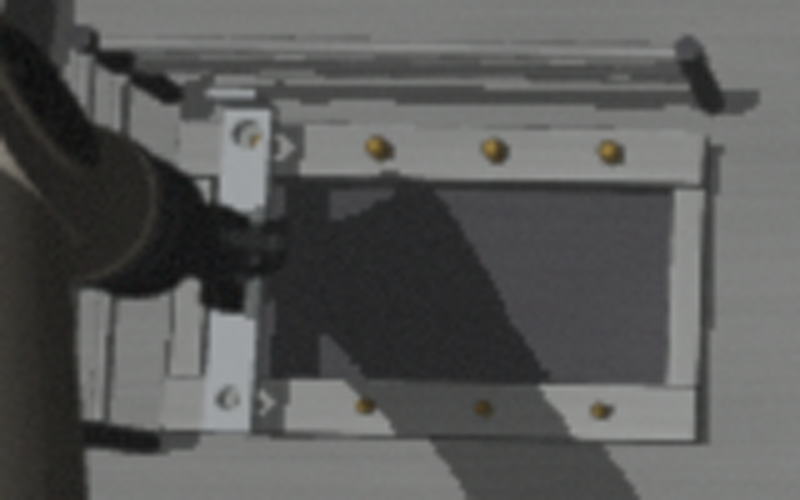

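```bash
cat >> h.py <<'E'
def bp(c,u,v,z):
    R,t=np.array(c['R']),np.array(c['t']); d=R.T@np.array([(u-c['cx'])/c['fx'],(v-c['cy'])/c['fy'],1]); o=-R.T@t
    return o+d*(z-o[2])/d[2]
E
python3 - <<'E'
from h import *
c=read_camera('top')
for u,v in((129,147),(125.6,199.6)): print(P(bp(c,u,v,.082)),P(bp(c,u,v,.076)))
E
```

```text
[0.6595, 0.3417, 0.082] [0.6609, 0.3439, 0.076]
[0.5008, 0.3467, 0.082] [0.5013, 0.3488, 0.076]
```

Call:
{"fn": "move_arm", "kwargs": {
  "gripper": [0,0,0,0,0],
  "xyz": [
    [0,0.1,0.4],
    [0,0.1,0.8],
    [0,0.1,1.2],
    [0,0.1,1.5],
    [0,0.1,1.6]
  ],
  "twist": [-0.002,-0.002,-0.002,-0.002,-0.002]
}}

```text
t: 38.65
eef_pos: [0.5781, 0.3477, 0.1479]
tool_rot: [-0.001, 0.014, 1.0, -0.0]
contact_force: [0.5, 1.0, -3.6]
gripper_width: 0.154
```

```bash
python3 - <<'E'
from h import *
go(.578,.3472,.135,88.4)
o=get_obs(); print(P(o['torque']))
E
```

```text
t 38.65 pos [0.5781, 0.3477, 0.1479] ytool 88.41 tiltz [-0.0012, -0.0008, -1.0] q [-0.772, 0.6487, 0.1984, 1.683, -0.1625, 0.8275, 1.0406] F [0.4881, 1.0259, -3.6312] g 0.154
shift cm [0.01, -0.05, 1.29] twist 0.0
[-0.0091, 0.0002, 0.0354]
```

Call:
{"fn": "move_arm", "kwargs": {
  "gripper": [0,0,0,0,0],
  "xyz": [
    [0,0,0.3],
    [0,0,0.6],
    [0,0,0.9],
    [0,0,1.2],
    [0,0,1.4]
  ],
  "twist": [0,0,0,0,0]
}}

```text
t: 39.07
eef_pos: [0.5785, 0.3479, 0.1351]
tool_rot: [-0.0, 0.014, 1.0, -0.0]
contact_force: [-6.5, -3.9, 18.7]
gripper_width: 0.154
```

```bash
python3 - <<'E'
from h import *
go(.578,.3472,.135,88.4)
o=get_obs(); print(P(o['torque']))
E
```

```text
t 39.07 pos [0.5785, 0.3479, 0.1351] ytool 88.4 tiltz [-0.0004, -0.0, -1.0] q [-0.7688, 0.6652, 0.1943, 1.6878, -0.1664, 0.805, 1.0436] F [-6.5321, -3.8977, 18.6939] g 0.154
shift cm [0.05, -0.07, 0.01] twist 0.0
[-0.8105, 1.5384, -0.0131]
```

Call:
{"fn": "move_arm", "kwargs": {
  "gripper": [0.4,0.4,0.4,0.4,0.4],
  "xyz": [
    [0,0,0],
    [0,0,0],
    [0,0,0],
    [0,0,0],
    [0,0,0]
  ],
  "twist": [0,0,0,0,0]
}}

```text
t: 39.48
eef_pos: [0.5787, 0.348, 0.1351]
tool_rot: [0.0, 0.014, 1.0, 0.0]
contact_force: [0.2, -1.0, 0.4]
gripper_width: 0.401
```

Call:
{"fn": "move_arm", "kwargs": {
  "gripper": [0.4,0.4,0.4,0.4,0.4],
  "xyz": [
    [0,0,-2],
    [0,0,-5],
    [0,0,-9],
    [0,0,-11],
    [0,0,-13]
  ],
  "twist": [0,0,0,0,0]
}}

```text
t: 39.9
eef_pos: [0.5792, 0.3481, 0.2675]
tool_rot: [0.001, 0.014, 1.0, 0.001]
contact_force: [0.7, -0.1, 0.3]
gripper_width: 0.399
```

```bash
python3 - <<'E'
from meas import *
for q,l,h in [('bar1_grip',.02,.1),('bar2_grip',.025,.05),('bar3_grip',.025,.05),('bar4_grip',.025,.05),('bar2_lug',-.01,.012),('bar3_lug',-.01,.012),('bar4_lug',-.01,.012)]:
    print(q); clusters(collect(q,n=3),l,h)
snap('top','f1'); snap('scene','f1s')
go(.541,-.0495,.119,88.2)
E
```

```text
bar1_grip
  n 6 med [0.5814, 0.3479, 0.0773] scene:[0.582, 0.3454, 0.0778] top:[0.5807, 0.3507, 0.0769]
  n 1 med [0.5719, 0.1361, 0.0767] top:[0.5719, 0.1361, 0.0767]
bar2_grip
  n 6 med [0.5286, -0.4336, 0.0373] scene:[0.5295, -0.4329, 0.0364] top:[0.5278, -0.4353, 0.0388]
bar3_grip
  n 5 med [0.4886, -0.3604, 0.0413] scene:[0.4908, -0.3602, 0.0373] top:[0.4853, -0.3601, 0.0425]
bar4_grip
  n 5 med [0.513, -0.2739, 0.0381] scene:[0.5078, -0.277, 0.038] top:[0.5139, -0.2731, 0.0389]
bar2_lug
  n 6 med [0.446, -0.4217, -0.0017] scene:[0.4449, -0.4194, -0.0009] top:[0.4466, -0.4236, -0.0023]
  n 1 med [0.3366, 0.1991, 0.0032] scene:[0.3366, 0.1991, 0.0032]
bar3_lug
  n 6 med [0.4099, -0.3685, -0.0012] scene:[0.4083, -0.3693, -0.0001] top:[0.4113, -0.3684, -0.0017]
  n 2 med [0.7891, -0.0872, -0.0004] top:[0.7891, -0.0872, -0.0004]
  n 1 med [0.3839, 0.1052, -0.0021] scene:[0.3839, 0.1052, -0.0021]
  n 1 med [0.4326, -0.2907, 0.0019] scene:[0.4326, -0.2907, 0.0019]
  n 1 med [0.2579, 0.3092, -0.003] scene:[0.2579, 0.3092, -0.003]
bar4_lug
  n 5 med [0.4309, -0.2906, 0.0009] scene:[0.43, -0.2907, 0.0022] top:[0.4313, -0.289, -0.0015]
  n 1 med [0.7805, -0.2219, 0.0018] top:[0.7805, -0.2219, 0.0018]
t 44.2 pos [0.5786, 0.3479, 0.2649] ytool 88.41 tiltz [-0.0, 0.0, -1.0] q [-0.7947, 0.5186, 0.2302, 1.6049, -0.1321, 1.0334, 1.017] F [-0.369, 0.5889, 0.5496] g 0.4
shift cm [2.65, -39.83, 14.59] twist 0.004
```

View pics/f1.png

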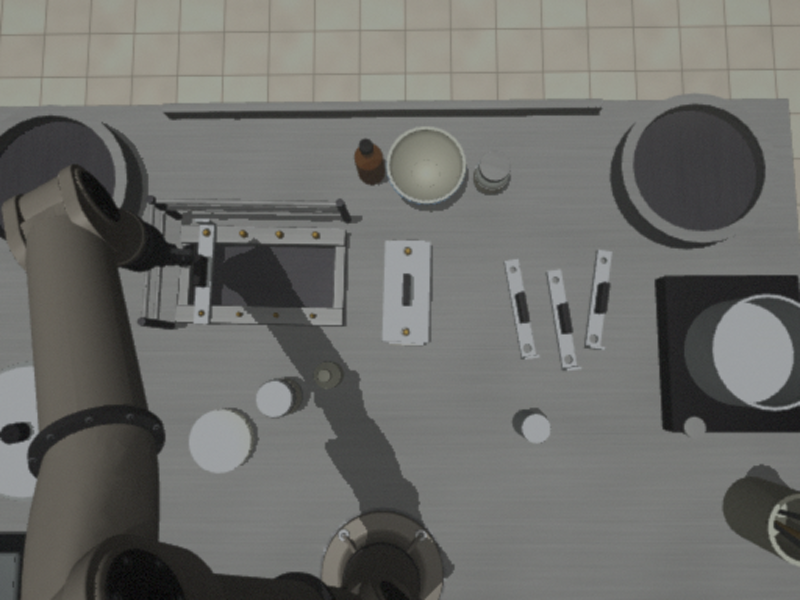

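View pics/f1s.png

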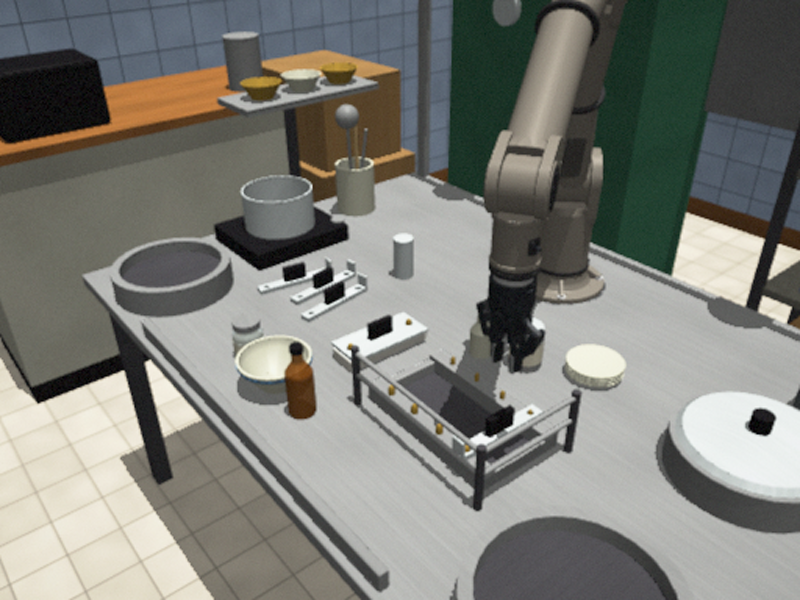

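```bash
python3 - <<'E'
from h import *
plan(.511,-.275,-79.7,5)
E
```

```text
0 shift [1.0, -12.49] twist 0.587
1 shift [-6.08, -10.96] twist 0.587
2 shift [-11.13, -5.76] twist 0.587
3 shift [-12.46, 1.37] twist 0.587
4 shift [-9.62, 8.04] twist 0.587
```

Call:
{"fn": "move_arm", "kwargs": {
  "gripper": [0.6,0.6,0.6,0.6,0.6],
  "xyz": [
    [0.2,-2.5,0],
    [0.4,-5,0],
    [0.6,-7.5,0],
    [0.8,-10,0],
    [1,-12.5,0]
  ],
  "twist": [0.117,0.235,0.352,0.47,0.587]
}}

```text
t: 44.62
eef_pos: [0.5649, 0.2221, 0.265]
tool_rot: [0.0, 0.305, 0.952, 0.0]
contact_force: [0.3, 0.1, 0.9]
gripper_width: 0.6
```

Call:
{"fn": "move_arm", "kwargs": {
  "gripper": [0.6,0.6,0.6,0.6,0.6],
  "xyz": [
    [-1.2,-2.2,0],
    [-2.4,-4.4,0],
    [-3.6,-6.6,0],
    [-4.9,-8.8,0],
    [-6.1,-11,0]
  ],
  "twist": [0.117,0.235,0.352,0.47,0.587]
}}

```text
t: 45.03
eef_pos: [0.5513, 0.097, 0.2651]
tool_rot: [0.0, 0.568, 0.823, 0.0]
contact_force: [1.0, -0.3, 0.8]
gripper_width: 0.601
```

Call:
{"fn": "move_arm", "kwargs": {
  "gripper": [0.6,0.6,0.6,0.6,0.6],
  "xyz": [
    [-2.2,-1.1,0],
    [-4.4,-2.3,0],
    [-6.7,-3.4,0],
    [-8.9,-4.6,0],
    [-11.1,-5.8,0]
  ],
  "twist": [0.117,0.235,0.352,0.47,0.587]
}}

```text
t: 45.45
eef_pos: [0.5372, -0.0274, 0.2652]
tool_rot: [0.0, 0.782, 0.624, 0.0]
contact_force: [1.0, 1.4, -0.5]
gripper_width: 0.601
```

Call:
{"fn": "move_arm", "kwargs": {
  "gripper": [0.6,0.6,0.6,0.6,0.6],
  "xyz": [
    [-2.5,0.3,0],
    [-5,0.6,0],
    [-7.5,0.8,0],
    [-10,1.1,0],
    [-12.5,1.4,0]
  ],
  "twist": [0.117,0.235,0.352,0.47,0.587]
}}

```text
t: 45.87
eef_pos: [0.5238, -0.1523, 0.2651]
tool_rot: [-0.0, 0.929, 0.371, 0.0]
contact_force: [0.9, -0.4, 0.2]
gripper_width: 0.6
```

Call:
{"fn": "move_arm", "kwargs": {
  "gripper": [0.6,0.6,0.6,0.6,0.6],
  "xyz": [
    [-1.9,1.6,0],
    [-3.8,3.2,0],
    [-5.8,4.8,0],
    [-7.7,6.4,0],
    [-9.6,8,0]
  ],
  "twist": [0.117,0.235,0.352,0.47,0.587]
}}

```text
t: 46.28
eef_pos: [0.5102, -0.2766, 0.2651]
tool_rot: [-0.0, 0.996, 0.087, 0.0]
contact_force: [0.1, -0.0, 0.8]
gripper_width: 0.601
```

```bash
python3 - <<'E'
from meas import *
for q,l,h in [('bar4_grip',.02,.05),('bar4_lug',-.01,.012)]:
    print(q); clusters(collect(q,n=3),l,h)
snap('scene','f2s'); snap('top','f2t')
go(.511,-.275,.094,-79.7)
E
```

```text
bar4_grip
  n 5 med [0.5079, -0.2768, 0.0379] scene:[0.5072, -0.2766, 0.0377] top:[0.5116, -0.2748, 0.0376]
bar4_lug
  n 3 med [0.4311, -0.2896, 0.0006] scene:[0.4319, -0.2896, 0.0008]
  n 1 med [0.3797, 0.1045, -0.0016] scene:[0.3797, 0.1045, -0.0016]
  n 1 med [0.7942, 0.0199, 0.0001] scene:[0.7942, 0.0199, 0.0001]
t 47.58 pos [0.5103, -0.2755, 0.2649] ytool -79.76 tiltz [-0.0, 0.0, -1.0] q [-0.3381, 0.545, 1.0096, 1.8735, -0.5389, 1.026, -0.4927] F [0.1939, 0.6276, -0.2702] g 0.599
shift cm [0.08, -0.04, 17.09] twist -0.001
```

View pics/f2s.png

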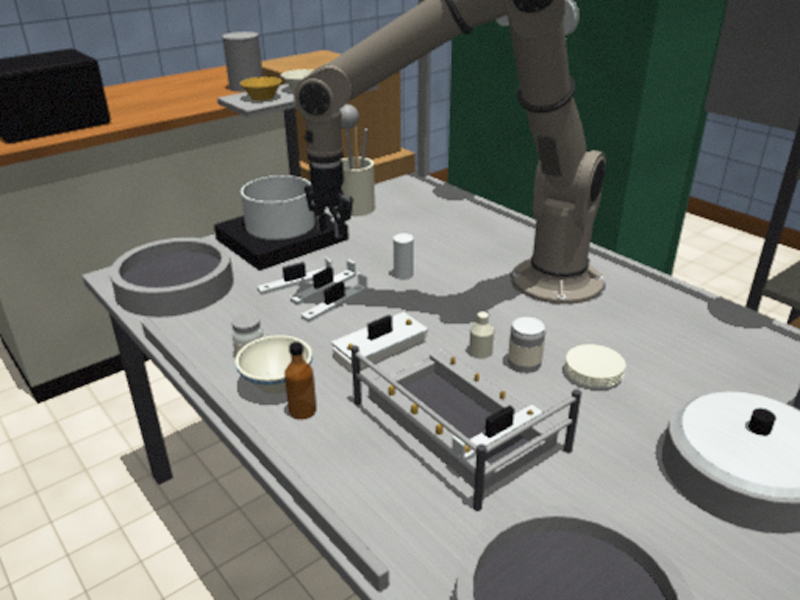

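Bar 4 is unmoved under the gripper; bar 1 sits at seat 4 (about 500,430). Descend and grip.

Call:
{"fn": "move_arm", "kwargs": {
  "gripper": [0.6,0.6,0.6,0.6,0.6],
  "xyz": [
    [0,0,4],
    [0,0,8],
    [0,0,12],
    [0,0,15.5],
    [0,0,17.1]
  ],
  "twist": [0,0,0,0,0]
}}

```text
t: 48.0
eef_pos: [0.5085, -0.2741, 0.0896]
tool_rot: [-0.001, 0.996, 0.089, -0.002]
contact_force: [-0.5, 0.4, 1.3]
gripper_width: 0.602
```

Call:
{"fn": "move_arm", "kwargs": {
  "gripper": [0.5,0.3,0,0,0],
  "xyz": [
    [0,0,0],
    [0,0,0],
    [0,0,0],
    [0,0,0],
    [0,0,0]
  ],
  "twist": [0,0,0,0,0]
}}

```text
t: 48.42
eef_pos: [0.5112, -0.2762, 0.0957]
tool_rot: [0.001, 0.996, 0.089, 0.001]
contact_force: [-0.3, -0.9, 5.5]
gripper_width: 0.154
```

Call:
{"fn": "move_arm", "kwargs": {
  "gripper": [0,0,0,0,0],
  "xyz": [
    [0,0,0],
    [0,0,0],
    [0,0,0],
    [0,0,0],
    [0,0,0]
  ],
  "twist": [0,0,0,0,0]
}}

```text
t: 48.83
eef_pos: [0.5112, -0.2762, 0.0957]
tool_rot: [0.001, 0.996, 0.089, 0.001]
contact_force: [-0.4, 0.2, 7.5]
gripper_width: 0.15
```

```bash
python3 - <<'E'
from h import *
go(.511,-.275,.094,-79.7)
E
```

```text
t 48.83 pos [0.5112, -0.2762, 0.0957] ytool -79.76 tiltz [0.0029, -0.0011, -1.0] q [-0.1642, 0.7518, 0.7668, 1.9671, -0.7778, 0.7417, -0.3165] F [-0.3512, 0.2129, 7.5449] g 0.15
shift cm [0.01, -0.13, 0.17] twist -0.001
```

Call:
{"fn": "move_arm", "kwargs": {
  "gripper": [0,0,0,0,0],
  "xyz": [
    [0,0,-2],
    [0,0,-6],
    [0,0,-10],
    [0,0,-14],
    [0,0,-18]
  ],
  "twist": [0,0,0,0,0]
}}

```text
t: 49.25
eef_pos: [0.5096, -0.2751, 0.2757]
tool_rot: [-0.0, 0.996, 0.089, -0.0]
contact_force: [1.4, 0.9, -4.2]
gripper_width: 0.155
```

```bash
python3 - <<'E'
from h import *
go(.577,.2758,.275,88.4)
plan(.577,.2758,88.4,5)
E
```

```text
t 49.25 pos [0.5096, -0.2751, 0.2757] ytool -79.77 tiltz [-0.0005, 0.0007, -1.0] q [-0.3497, 0.5324, 1.0241, 1.865, -0.5254, 1.0454, -0.5027] F [1.3666, 0.9274, -4.2115] g 0.155
shift cm [16.41, -53.02, 0.11] twist -2.935
0 shift [3.28, -10.6] twist -0.587
1 shift [8.61, -7.01] twist -0.587
2 shift [11.05, -1.07] twist -0.587
3 shift [9.79, 5.23] twist -0.587
4 shift [5.26, 9.78] twist -0.587
```

Call:
{"fn": "move_arm", "kwargs": {
  "gripper": [0,0,0,0,0],
  "xyz": [
    [0.6,-2.1,0],
    [1.3,-4.2,0],
    [2,-6.4,0],
    [2.6,-8.5,0],
    [3.3,-10.6,0]
  ],
  "twist": [-0.117,-0.235,-0.352,-0.47,-0.587]
}}

```text
t: 49.67
eef_pos: [0.5233, -0.164, 0.2741]
tool_rot: [-0.0, 0.926, 0.376, 0.0]
contact_force: [1.0, 0.3, -3.9]
gripper_width: 0.153
```

Call:
{"fn": "move_arm", "kwargs": {
  "gripper": [0,0,0,0,0],
  "xyz": [
    [1.7,-1.4,0],
    [3.4,-2.8,0],
    [5.2,-4.2,0],
    [6.9,-5.6,0],
    [8.6,-7,0]
  ],
  "twist": [-0.117,-0.235,-0.352,-0.47,-0.587]
}}

```text
t: 50.08
eef_pos: [0.5368, -0.0541, 0.2741]
tool_rot: [-0.0, 0.778, 0.628, 0.0]
contact_force: [-0.8, -0.6, -4.5]
gripper_width: 0.15
```

Call:
{"fn": "move_arm", "kwargs": {
  "gripper": [0,0,0,0,0],
  "xyz": [
    [2.2,-0.2,0],
    [4.4,-0.4,0],
    [6.6,-0.6,0],
    [8.8,-0.9,0],
    [11,-1.1,0]
  ],
  "twist": [-0.117,-0.235,-0.352,-0.47,-0.587]
}}

```text
t: 50.5
eef_pos: [0.5497, 0.0555, 0.274]
tool_rot: [-0.0, 0.563, 0.826, -0.0]
contact_force: [-0.4, 0.3, -4.2]
gripper_width: 0.149
```

Call:
{"fn": "move_arm", "kwargs": {
  "gripper": [0,0,0,0,0],
  "xyz": [
    [2,1,0],
    [3.9,2.1,0],
    [5.9,3.1,0],
    [7.8,4.2,0],
    [9.8,5.2,0]
  ],
  "twist": [-0.117,-0.235,-0.352,-0.47,-0.587]
}}

```text
t: 50.92
eef_pos: [0.5632, 0.1654, 0.274]
tool_rot: [-0.0, 0.3, 0.954, -0.0]
contact_force: [1.4, -0.6, -4.2]
gripper_width: 0.156
```

Call:
{"fn": "move_arm", "kwargs": {
  "gripper": [0,0,0,0,0],
  "xyz": [
    [1,2,0],
    [2.1,3.9,0],
    [3.2,5.9,0],
    [4.2,7.8,0],
    [5.3,9.8,0]
  ],
  "twist": [-0.117,-0.235,-0.352,-0.47,-0.587]
}}

```text
t: 51.33
eef_pos: [0.5764, 0.2757, 0.2738]
tool_rot: [-0.0, 0.011, 1.0, -0.0]
contact_force: [0.6, 1.2, -4.1]
gripper_width: 0.154
```

```bash
python3 - <<'E'
from meas import *
print('lug');clusters(collect('bar4_lug',n=3),.12,.25)
print('grip');clusters(collect('bar4_grip',n=3),.15,.25)
go(.5775,.2758,.165,88.4)
E
```

```text
lug
  n 6 med [0.658, 0.2711, 0.1802] scene:[0.6566, 0.2692, 0.1808] top:[0.6599, 0.2737, 0.1802]
grip
  n 6 med [0.5804, 0.2768, 0.2164] scene:[0.5784, 0.2746, 0.2168] top:[0.5822, 0.2787, 0.2164]
t 52.53 pos [0.5768, 0.2753, 0.2739] ytool 88.41 tiltz [-0.0, -0.0, -1.0] q [-0.7296, 0.453, 0.2544, 1.6904, -0.13, 1.0148, 1.112] F [-0.2981, -0.0982, -2.7281] g 0.151
shift cm [-0.07, 0.05, 10.89] twist 0.0
```

Call:
{"fn": "move_arm", "kwargs": {
  "gripper": [0,0,0,0,0],
  "xyz": [
    [0,0.05,3],
    [0,0.05,6],
    [0,0.05,9],
    [0,0.05,10.9],
    [0,0.05,10.9]
  ],
  "twist": [0,0,0,0,0]
}}

```text
t: 52.95
eef_pos: [0.5742, 0.2747, 0.1602]
tool_rot: [-0.004, 0.014, 1.0, -0.002]
contact_force: [-0.7, 1.1, -4.5]
gripper_width: 0.149
```

```bash
python3 - <<'E'
from meas import *
print('lug');clusters(collect('bar4_lug',n=4),.04,.12)
print('grip');clusters(collect('bar4_grip',n=4),.085,.25)
c=snap('top','g2t')
cv2.imwrite('pics/g2tc.png',cv2.resize(c['pixels'][120:220,80:240,::-1],(800,500),interpolation=cv2.INTER_CUBIC))
go(.577,.2758,.136,88.4)
E
```

```text
lug
  n 8 med [0.6594, 0.2731, 0.0724] scene:[0.6578, 0.2719, 0.0708] top:[0.6606, 0.2733, 0.0724]
  n 1 med [0.573, 0.2043, 0.0821] scene:[0.573, 0.2043, 0.0821]
grip
  n 7 med [0.5788, 0.2785, 0.1081] scene:[0.5765, 0.2778, 0.1088] top:[0.581, 0.2794, 0.1074]
t 54.6 pos [0.5768, 0.2758, 0.1649] ytool 88.41 tiltz [-0.0, 0.0001, -1.0] q [-0.7051, 0.5792, 0.2228, 1.7684, -0.1675, 0.8124, 1.141] F [0.5335, -0.9502, -4.1488] g 0.153
shift cm [-0.02, 0.0, 2.89] twist 0.0
```

View pics/g2tc.png

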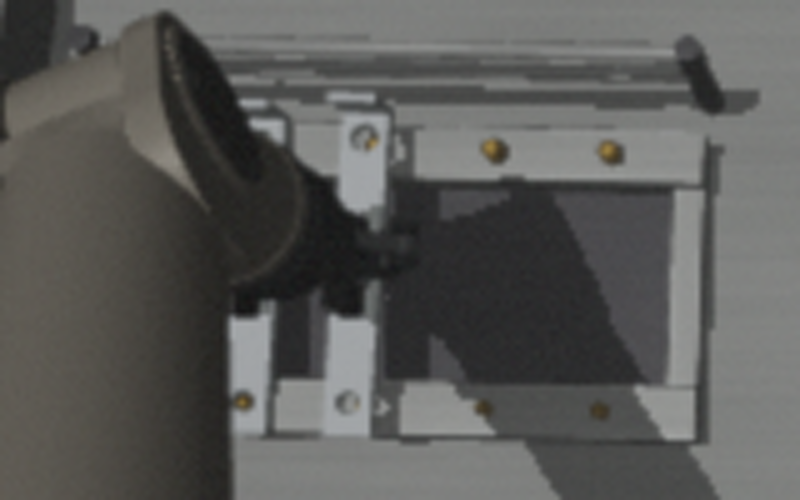

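Call:
{"fn": "move_arm", "kwargs": {
  "gripper": [0,0,0,0,0],
  "xyz": [
    [0,0,0.4],
    [0,0,0.8],
    [0,0,1.2],
    [0,0,1.5],
    [0,0,1.7]
  ],
  "twist": [0,0,0,0,0]
}}

```text
t: 55.02
eef_pos: [0.5765, 0.2757, 0.1471]
tool_rot: [-0.0, 0.014, 1.0, -0.0]
contact_force: [-0.6, 0.6, -4.0]
gripper_width: 0.15
```

Call:
{"fn": "move_arm", "kwargs": {
  "gripper": [0,0,0,0,0],
  "xyz": [
    [0,0,0.3],
    [0,0,0.6],
    [0,0,0.9],
    [0,0,1.2],
    [0,0,1.3]
  ],
  "twist": [0,0,0,0,0]
}}

```text
t: 55.43
eef_pos: [0.5769, 0.2758, 0.1356]
tool_rot: [-0.0, 0.014, 1.0, 0.0]
contact_force: [-5.0, -2.5, 13.1]
gripper_width: 0.155
```

```bash
python3 - <<'E'
from h import *
go(.577,.2758,.136,88.4)
o=get_obs(); print(P(o['torque']))
E
```

```text
t 55.43 pos [0.5769, 0.2758, 0.1356] ytool 88.4 tiltz [-0.0003, 0.0002, -1.0] q [-0.6966, 0.6184, 0.2119, 1.7812, -0.1783, 0.7608, 1.1495] F [-5.0338, -2.461, 13.1301] g 0.155
shift cm [-0.01, 0.0, -0.04] twist -0.0
[-0.4837, 1.2137, 0.0344]
```

Home at 0.1356 as predicted. Release and rise.

Call:
{"fn": "move_arm", "kwargs": {
  "gripper": [0.4,0.4,0.4,0.4,0.4],
  "xyz": [
    [0,0,0],
    [0,0,0],
    [0,0,0],
    [0,0,0],
    [0,0,0]
  ],
  "twist": [0,0,0,0,0]
}}

```text
t: 55.85
eef_pos: [0.577, 0.2759, 0.135]
tool_rot: [0.0, 0.014, 1.0, 0.0]
contact_force: [0.4, 0.0, -0.1]
gripper_width: 0.402
```

Call:
{"fn": "move_arm", "kwargs": {
  "gripper": [0.4,0.4,0.4,0.4,0.4],
  "xyz": [
    [0,0,-2],
    [0,0,-5],
    [0,0,-9],
    [0,0,-11],
    [0,0,-13]
  ],
  "twist": [0,0,0,0,0]
}}

```text
t: 56.27
eef_pos: [0.5774, 0.2759, 0.2673]
tool_rot: [0.001, 0.014, 1.0, 0.001]
contact_force: [-0.5, 0.4, -0.4]
gripper_width: 0.402
```

```bash
python3 - <<'E'
from meas import *
for q,l,h in [('bar4_grip',.02,.1),('bar2_grip',.025,.05),('bar3_grip',.025,.05),('bar2_lug',-.01,.012),('bar3_lug',-.01,.012)]:
    print(q); clusters(collect(q,n=3),l,h)
snap('top','h1'); snap('scene','h1s')
E
```

```text
bar4_grip
  n 6 med [0.5794, 0.2775, 0.0806] scene:[0.5755, 0.2765, 0.0792] top:[0.5819, 0.28, 0.0817]
bar2_grip
  n 6 med [0.5289, -0.4352, 0.0403] scene:[0.5295, -0.4339, 0.0395] top:[0.5279, -0.436, 0.0396]
bar3_grip
  n 6 med [0.4867, -0.3593, 0.0402] scene:[0.488, -0.3605, 0.0384] top:[0.4859, -0.3588, 0.0417]
bar2_lug
  n 6 med [0.4455, -0.4208, -0.0008] scene:[0.4463, -0.4192, 0.0009] top:[0.4452, -0.4233, -0.0016]
bar3_lug
  n 5 med [0.4099, -0.369, -0.0003] scene:[0.4087, -0.3684, 0.0002] top:[0.4106, -0.3706, 0.0003]
```

View pics/h1.png

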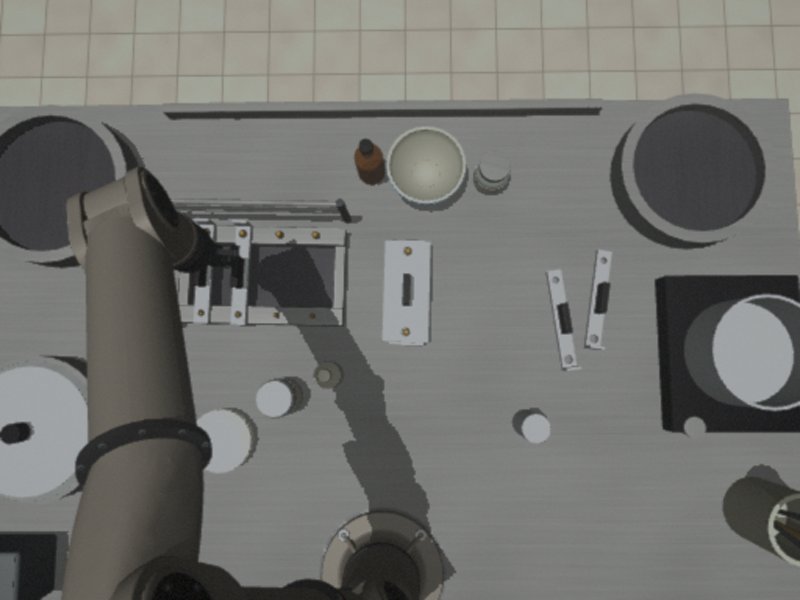

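View pics/h1s.png

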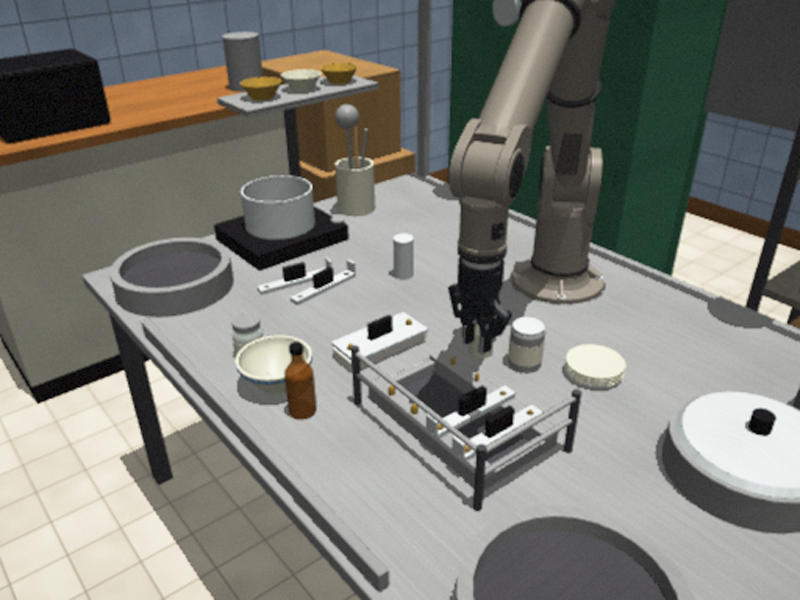

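```bash
python3 - <<'E'
from h import *
c=read_camera('top')
for n in('bar3_grip','bar2_grip'):
    for d in cut_out(n,'top')[:2]:
        m=d['pixels']; v,u=np.nonzero(m)
        X=np.array([bp(c,a,b,.012) for a,b in zip(u,v)])[:,:2]
        w,V=np.linalg.eigh(np.cov(X.T)); e=V[:,1]; e=e*np.sign(e[0])
        print(n,round(d['p'],2),len(u),P(X.mean(0)),np.degrees(np.arctan2(e[1],e[0])).round(2),np.sqrt(w*12).round(3))
plan(.488,-.3595,-82.3,5)
E
```

```text
bar3_grip 0.88 641 [0.4856, -0.3603] 7.54 [0.033 0.195]
bar3_grip 0.48 5220 [0.5959, 0.2057] 83.71 [0.253 0.308]
bar2_grip 0.64 725 [0.5304, -0.4346] -8.58 [0.036 0.199]
bar2_grip 0.63 598 [0.4864, -0.3601] 7.7 [0.031 0.197]
0 shift [1.42, -12.75] twist 0.596
1 shift [-5.98, -11.35] twist 0.596
2 shift [-11.32, -6.04] twist 0.596
3 shift [-12.76, 1.35] twist 0.596
4 shift [-9.8, 8.28] twist 0.596
```

Call:
{"fn": "move_arm", "kwargs": {
  "gripper": [0.6,0.6,0.6,0.6,0.6],
  "xyz": [
    [0.3,-2.5,0],
    [0.6,-5.1,0],
    [0.8,-7.6,0],
    [1.1,-10.2,0],
    [1.4,-12.8,0]
  ],
  "twist": [0.119,0.238,0.358,0.477,0.596]
}}

```text
t: 59.93
eef_pos: [0.5591, 0.1471, 0.265]
tool_rot: [0.0, 0.31, 0.951, 0.0]
contact_force: [0.8, -0.6, 0.3]
gripper_width: 0.601
```

Call:
{"fn": "move_arm", "kwargs": {
  "gripper": [0.6,0.6,0.6,0.6,0.6],
  "xyz": [
    [-1.2,-2.3,0],
    [-2.4,-4.5,0],
    [-3.6,-6.8,0],
    [-4.8,-9.1,0],
    [-6,-11.4,0]
  ],
  "twist": [0.119,0.238,0.358,0.477,0.596]
}}

```text
t: 60.35
eef_pos: [0.5411, 0.0195, 0.2651]
tool_rot: [0.0, 0.575, 0.818, 0.0]
contact_force: [0.2, -0.4, -0.5]
gripper_width: 0.603
```

Call:
{"fn": "move_arm", "kwargs": {
  "gripper": [0.6,0.6,0.6,0.6,0.6],
  "xyz": [
    [-2.3,-1.2,0],
    [-4.5,-2.4,0],
    [-6.8,-3.6,0],
    [-9,-4.8,0],
    [-11.3,-6,0]
  ],
  "twist": [0.119,0.238,0.358,0.477,0.596]
}}

```text
t: 60.77
eef_pos: [0.5236, -0.1071, 0.2651]
tool_rot: [-0.0, 0.79, 0.613, 0.0]
contact_force: [0.4, -0.0, -0.1]
gripper_width: 0.6
```

Call:
{"fn": "move_arm", "kwargs": {
  "gripper": [0.6,0.6,0.6,0.6,0.6],
  "xyz": [
    [-2.5,0.3,0],
    [-5.1,0.6,0],
    [-7.6,0.8,0],
    [-10.2,1.1,0],
    [-12.8,1.4,0]
  ],
  "twist": [0.119,0.238,0.358,0.477,0.596]
}}

```text
t: 61.18
eef_pos: [0.5063, -0.2347, 0.2651]
tool_rot: [-0.0, 0.935, 0.354, 0.0]
contact_force: [0.7, 1.3, -0.1]
gripper_width: 0.598
```

Call:
{"fn": "move_arm", "kwargs": {
  "gripper": [0.6,0.6,0.6,0.6,0.6],
  "xyz": [
    [-2,1.7,0],
    [-3.9,3.3,0],
    [-5.9,5,0],
    [-7.8,6.6,0],
    [-9.8,8.3,0]
  ],
  "twist": [0.119,0.238,0.358,0.477,0.596]
}}

```text
t: 61.6
eef_pos: [0.4888, -0.3617, 0.2649]
tool_rot: [-0.0, 0.998, 0.064, 0.0]
contact_force: [1.5, 0.3, 0.6]
gripper_width: 0.602
```

```bash
python3 - <<'E'
from meas import *
for q,l,h in [('bar3_grip',.02,.05),('bar3_lug',-.01,.012)]:
    print(q); clusters(collect(q,n=3),l,h)
snap('scene','i1s'); snap('top','i1')
go(.488,-.3593,.094,-82.4)
E
```

```text
bar3_grip
  n 6 med [0.4872, -0.3584, 0.0405] scene:[0.4889, -0.3582, 0.0401] top:[0.4861, -0.3594, 0.0421]
  n 1 med [0.6652, 0.3457, 0.0401] scene:[0.6652, 0.3457, 0.0401]
bar3_lug
  n 3 med [0.4086, -0.3669, 0.001] scene:[0.4088, -0.3673, 0.0006]
  n 1 med [0.2855, -0.2821, -0.0002] top:[0.2855, -0.2821, -0.0002]
t 62.9 pos [0.4887, -0.3609, 0.2649] ytool -82.34 tiltz [-0.0001, 0.0, -1.0] q [-0.1687, 0.6048, 1.0173, 1.8081, -0.5856, 1.0657, -0.3686] F [0.5067, 0.0161, 0.3849] g 0.601
shift cm [-0.05, -0.17, 17.09] twist 0.001
```

View pics/i1s.png

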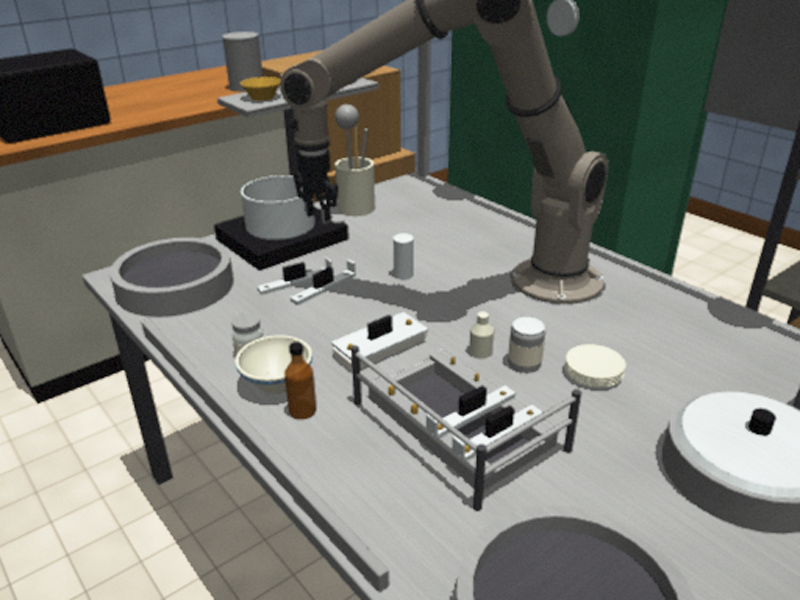

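Call:
{"fn": "move_arm", "kwargs": {
  "gripper": [0.55,0.55,0.55,0.55,0.55],
  "xyz": [
    [0,-0.1,4],
    [0,-0.1,8],
    [0,-0.1,12],
    [0,-0.1,15.5],
    [0,-0.1,17.1]
  ],
  "twist": [0,0,0,0,0]
}}

```text
t: 63.32
eef_pos: [0.4871, -0.3581, 0.0897]
tool_rot: [-0.002, 0.998, 0.067, -0.002]
contact_force: [-0.5, 1.1, 0.0]
gripper_width: 0.552
```

Call:
{"fn": "move_arm", "kwargs": {
  "gripper": [0.5,0.3,0,0,0],
  "xyz": [
    [0,0,0],
    [0,0,0],
    [0,0,0],
    [0,0,0],
    [0,0,0]
  ],
  "twist": [0,0,0,0,0]
}}

```text
t: 63.73
eef_pos: [0.4896, -0.3608, 0.0961]
tool_rot: [0.001, 0.998, 0.067, 0.001]
contact_force: [-0.1, 1.1, 7.5]
gripper_width: 0.154
```

Call:
{"fn": "move_arm", "kwargs": {
  "gripper": [0,0,0,0,0],
  "xyz": [
    [0,0,0],
    [0,0,0],
    [0,0,0],
    [0,0,0],
    [0,0,0]
  ],
  "twist": [0,0,0,0,0]
}}

```text
t: 64.15
eef_pos: [0.4895, -0.3608, 0.0961]
tool_rot: [0.001, 0.998, 0.067, 0.002]
contact_force: [-0.0, 0.7, 7.5]
gripper_width: 0.153
```

Call:
{"fn": "move_arm", "kwargs": {
  "gripper": [0,0,0,0,0],
  "xyz": [
    [0,0,-2],
    [0,0,-6],
    [0,0,-10],
    [0,0,-14],
    [0,0,-18]
  ],
  "twist": [0,0,0,0,0]
}}

```text
t: 64.57
eef_pos: [0.4881, -0.3596, 0.2762]
tool_rot: [-0.0, 0.998, 0.067, 0.0]
contact_force: [1.3, 0.5, -3.0]
gripper_width: 0.15
```

```bash
python3 - <<'E'
from h import *
go(.575,.2038,.275,88.4)
plan(.575,.2038,88.4,5)
E
```

```text
t 64.57 pos [0.4881, -0.3596, 0.2762] ytool -82.37 tiltz [0.0003, 0.0002, -1.0] q [-0.1804, 0.5913, 1.031, 1.8009, -0.5723, 1.0835, -0.3793] F [1.3437, 0.5341, -2.9612] g 0.15
shift cm [16.1, -54.69, 0.13] twist -2.98
0 shift [3.22, -10.94] twist -0.596
1 shift [8.81, -7.24] twist -0.596
2 shift [11.35, -1.05] twist -0.596
3 shift [9.99, 5.5] twist -0.596
4 shift [5.17, 10.16] twist -0.596
```

Call:
{"fn": "move_arm", "kwargs": {
  "gripper": [0,0,0,0,0],
  "xyz": [
    [0.6,-2.2,0],
    [1.3,-4.4,0],
    [1.9,-6.6,0],
    [2.6,-8.7,0],
    [3.2,-10.9,0]
  ],
  "twist": [-0.119,-0.238,-0.358,-0.477,-0.596]
}}

```text
t: 64.98
eef_pos: [0.5057, -0.2465, 0.2745]
tool_rot: [0.0, 0.933, 0.359, 0.001]
contact_force: [1.0, 0.2, -3.0]
gripper_width: 0.151
```

Call:
{"fn": "move_arm", "kwargs": {
  "gripper": [0,0,0,0,0],
  "xyz": [
    [1.8,-1.4,0],
    [3.5,-2.9,0],
    [5.3,-4.3,0],
    [7,-5.8,0],
    [8.8,-7.2,0]
  ],
  "twist": [-0.119,-0.238,-0.358,-0.477,-0.596]
}}

```text
t: 65.4
eef_pos: [0.5228, -0.1343, 0.2745]
tool_rot: [0.0, 0.787, 0.618, 0.0]
contact_force: [-0.1, 0.2, -2.4]
gripper_width: 0.151
```

Call:
{"fn": "move_arm", "kwargs": {
  "gripper": [0,0,0,0,0],
  "xyz": [
    [2.3,-0.2,0],
    [4.5,-0.4,0],
    [6.8,-0.6,0],
    [9.1,-0.8,0],
    [11.4,-1,0]
  ],
  "twist": [-0.119,-0.238,-0.358,-0.477,-0.596]
}}

```text
t: 65.82
eef_pos: [0.541, -0.0214, 0.2745]
tool_rot: [0.0, 0.571, 0.821, 0.0]
contact_force: [-0.5, -0.4, -2.9]
gripper_width: 0.153
```

Call:
{"fn": "move_arm", "kwargs": {
  "gripper": [0,0,0,0,0],
  "xyz": [
    [2,1.1,0],
    [4,2.2,0],
    [6,3.3,0],
    [8,4.4,0],
    [10,5.5,0]
  ],
  "twist": [-0.119,-0.238,-0.358,-0.477,-0.596]
}}

```text
t: 66.23
eef_pos: [0.5583, 0.0913, 0.2745]
tool_rot: [0.0, 0.304, 0.953, 0.0]
contact_force: [-0.7, -0.1, -3.2]
gripper_width: 0.149
```

Call:
{"fn": "move_arm", "kwargs": {
  "gripper": [0,0,0,0,0],
  "xyz": [
    [1,2,0],
    [2.1,4.1,0],
    [3.1,6.1,0],
    [4.1,8.1,0],
    [5.2,10.2,0]
  ],
  "twist": [-0.119,-0.238,-0.358,-0.477,-0.596]
}}

```text
t: 66.65
eef_pos: [0.5759, 0.204, 0.2744]
tool_rot: [0.0, 0.012, 1.0, -0.0]
contact_force: [0.8, -1.3, -2.2]
gripper_width: 0.152
```

```bash
python3 - <<'E'
from meas import *
print('lug');clusters(collect('bar3_lug',n=3),.12,.25)
print('grip');clusters(collect('bar3_grip',n=3),.15,.25)
go(.575,.2038,.165,88.4)
E
```

```text
lug
  n 6 med [0.6575, 0.2017, 0.1782] scene:[0.6573, 0.2023, 0.1797] top:[0.6583, 0.2015, 0.1773]
grip
  n 6 med [0.5752, 0.204, 0.2178] scene:[0.5777, 0.2056, 0.2157] top:[0.5746, 0.2023, 0.2197]
t 67.85 pos [0.5759, 0.2038, 0.2739] ytool 88.41 tiltz [-0.0, 0.0, -1.0] q [-0.654, 0.4088, 0.2787, 1.7612, -0.1313, 0.9898, 1.2181] F [0.457, 0.8837, -3.9311] g 0.153
shift cm [0.09, -0.0, 10.89] twist 0.0
```

Call:
{"fn": "move_arm", "kwargs": {
  "gripper": [0,0,0,0,0],
  "xyz": [
    [0.05,0,3],
    [0.05,0,6],
    [0.05,0,9],
    [0.05,0,10.9],
    [0.05,0,10.9]
  ],
  "twist": [0,0,0,0,0]
}}

```text
t: 68.27
eef_pos: [0.5728, 0.203, 0.1605]
tool_rot: [-0.004, 0.014, 1.0, -0.002]
contact_force: [-1.2, -0.2, -4.1]
gripper_width: 0.147
```

```bash
python3 - <<'E'
from meas import *
print('lug');clusters(collect('bar3_lug',n=4),.04,.12)
print('grip');clusters(collect('bar3_grip',n=4),.085,.25)
c=snap('top','j2t')
cv2.imwrite('pics/j2tc.png',cv2.resize(c['pixels'][120:220,80:240,::-1],(800,500),interpolation=cv2.INTER_CUBIC))
go(.5755,.2038,.136,88.4)
E
```

```text
lug
  n 8 med [0.6582, 0.2032, 0.0699] scene:[0.6552, 0.2032, 0.0693] top:[0.6591, 0.2019, 0.0701]
  n 1 med [0.5744, 0.2016, 0.1019] scene:[0.5744, 0.2016, 0.1019]
grip
  n 6 med [0.577, 0.2036, 0.1076] scene:[0.5782, 0.2026, 0.1068] top:[0.5761, 0.205, 0.1104]
t 69.92 pos [0.5754, 0.2038, 0.1649] ytool 88.41 tiltz [-0.0, 0.0, -1.0] q [-0.6242, 0.5411, 0.2432, 1.8419, -0.1775, 0.7796, 1.2553] F [0.7522, 0.4675, -2.3382] g 0.152
shift cm [-0.01, 0.0, 2.89] twist 0.0
```

View pics/j2tc.png

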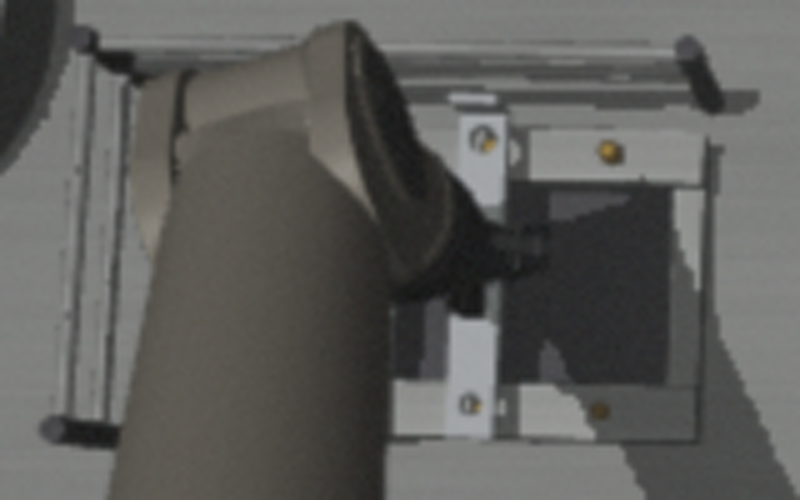

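Call:
{"fn": "move_arm", "kwargs": {
  "gripper": [0,0,0,0,0],
  "xyz": [
    [0,0,0.4],
    [0,0,0.8],
    [0,0,1.2],
    [0,0,1.5],
    [0,0,1.7]
  ],
  "twist": [0,0,0,0,0]
}}

```text
t: 70.33
eef_pos: [0.5751, 0.2037, 0.1471]
tool_rot: [-0.0, 0.014, 1.0, -0.0]
contact_force: [-1.6, 0.2, -2.9]
gripper_width: 0.151
```

Call:
{"fn": "move_arm", "kwargs": {
  "gripper": [0,0,0,0,0],
  "xyz": [
    [0,0,0.3],
    [0,0,0.6],
    [0,0,0.9],
    [0,0,1.2],
    [0,0,1.3]
  ],
  "twist": [0,0,0,0,0]
}}

```text
t: 70.75
eef_pos: [0.5755, 0.2037, 0.136]
tool_rot: [-0.0, 0.014, 1.0, 0.0]
contact_force: [-8.4, -2.6, 18.9]
gripper_width: 0.148
```

```bash
python3 - <<'E'
from h import *
go(.5755,.2038,.136,88.4)
o=get_obs(); print(P(o['torque']))
E
```

```text
t 70.75 pos [0.5755, 0.2037, 0.136] ytool 88.39 tiltz [-0.0006, 0.0004, -1.0] q [-0.6136, 0.5818, 0.2305, 1.8545, -0.191, 0.7269, 1.2661] F [-8.4246, -2.6335, 18.9203] g 0.148
shift cm [0.0, 0.01, 0.0] twist -0.0
[-0.435, 1.6979, -0.0122]
```

Call:
{"fn": "move_arm", "kwargs": {
  "gripper": [0.4,0.4,0.4,0.4,0.4],
  "xyz": [
    [0,0,0],
    [0,0,0],
    [0,0,0],
    [0,0,0],
    [0,0,0]
  ],
  "twist": [0,0,0,0,0]
}}

```text
t: 71.17
eef_pos: [0.5755, 0.2038, 0.1349]
tool_rot: [0.0, 0.014, 1.0, 0.0]
contact_force: [-0.2, -0.3, 0.1]
gripper_width: 0.4
```

Call:
{"fn": "move_arm", "kwargs": {
  "gripper": [0.4,0.4,0.4,0.4,0.4],
  "xyz": [
    [0,0,-2],
    [0,0,-5],
    [0,0,-9],
    [0,0,-11],
    [0,0,-13]
  ],
  "twist": [0,0,0,0,0]
}}

```text
t: 71.58
eef_pos: [0.576, 0.2038, 0.2672]
tool_rot: [0.001, 0.014, 1.0, 0.001]
contact_force: [0.3, -1.0, -1.0]
gripper_width: 0.399
```

```bash
python3 - <<'E'
from meas import *
for q,l,h in [('bar3_grip',.02,.1),('bar2_grip',.025,.05),('bar2_lug',-.01,.012)]:
    print(q); clusters(collect(q,n=4),l,h)
snap('scene','k1s')
c=snap('top','k1')
for n in('bar2_grip',):
    for d in cut_out(n,'top')[:2]:
        m=d['pixels']; v,u=np.nonzero(m)
        X=np.array([bp(c,a,b,.012) for a,b in zip(u,v)])[:,:2]
        w,V=np.linalg.eigh(np.cov(X.T)); e=V[:,1]; e=e*np.sign(e[0])
        print(n,round(d['p'],2),len(u),P(X.mean(0)),np.degrees(np.arctan2(e[1],e[0])).round(2),np.sqrt(w*12).round(3))
plan(.527,-.4345,-98.8,5)
E
```

```text
bar3_grip
  n 7 med [0.5756, 0.2022, 0.081] scene:[0.5766, 0.2029, 0.0792] top:[0.5748, 0.2019, 0.0823]
bar2_grip
  n 8 med [0.5287, -0.4338, 0.038] scene:[0.5287, -0.4321, 0.0373] top:[0.5282, -0.4351, 0.0392]
bar2_lug
  n 7 med [0.4455, -0.4205, -0.0005] scene:[0.4466, -0.4184, 0.0003] top:[0.4451, -0.4234, -0.0013]
bar2_grip 0.67 612 [0.5269, -0.4352] -9.08 [0.031 0.191]
0 shift [0.61, -12.79] twist 0.653
1 shift [-7.29, -10.53] twist 0.653
2 shift [-12.18, -3.93] twist 0.653
3 shift [-12.06, 4.29] twist 0.653
4 shift [-6.97, 10.74] twist 0.653
```

View pics/k1.png

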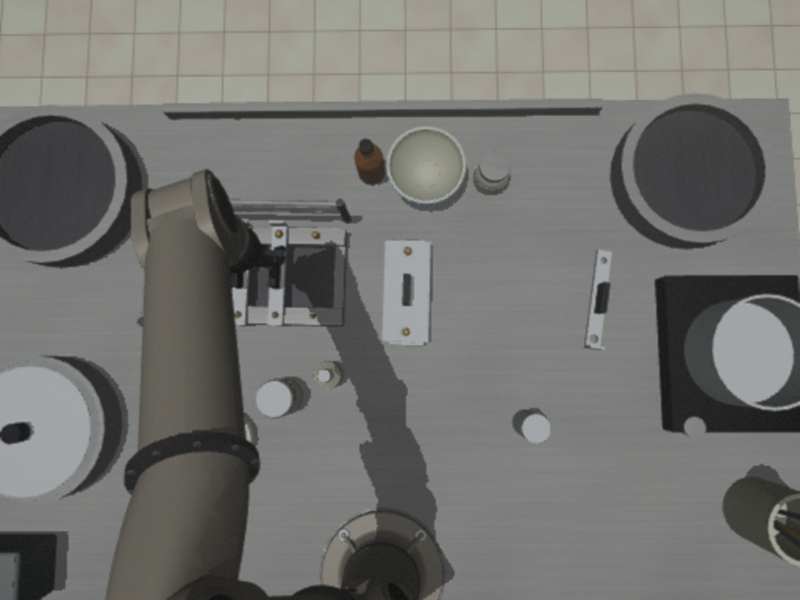

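View pics/k1s.png

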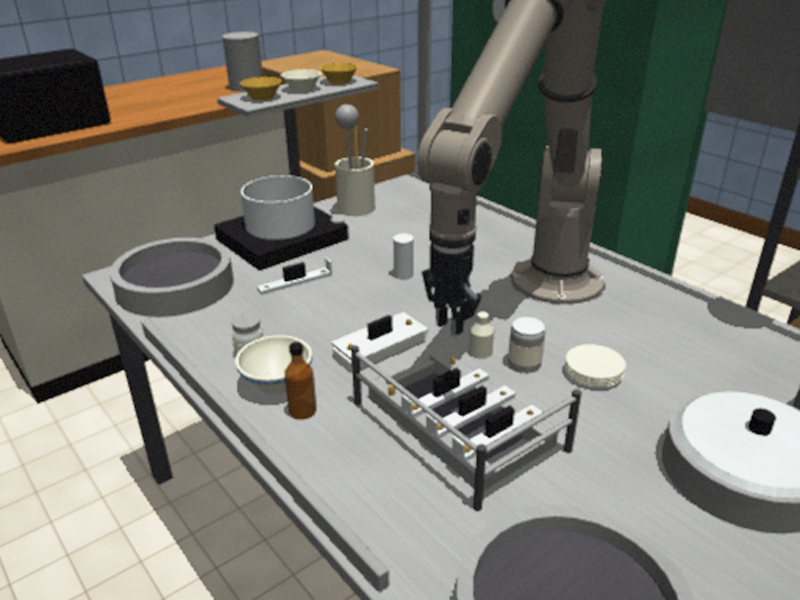

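```bash
python3 - <<'E'
from h import *
plan(.5275,-.4342,-99.1,6)
E
```

```text
0 shift [0.5, -10.65] twist 0.545
1 shift [-5.1, -9.37] twist 0.545
2 shift [-9.22, -5.36] twist 0.545
3 shift [-10.66, 0.2] twist 0.545
4 shift [-9.01, 5.7] twist 0.545
5 shift [-4.75, 9.55] twist 0.545
```

Call:
{"fn": "move_arm", "kwargs": {
  "gripper": [0.6,0.6,0.6,0.6,0.6],
  "xyz": [
    [0.1,-2.1,0],
    [0.2,-4.3,0],
    [0.3,-6.4,0],
    [0.4,-8.5,0],
    [0.5,-10.7,0]
  ],
  "twist": [0.109,0.218,0.327,0.436,0.545]
}}

```text
t: 74.55
eef_pos: [0.5673, 0.0962, 0.265]
tool_rot: [0.0, 0.285, 0.959, 0.0]
contact_force: [0.8, 1.0, 0.4]
gripper_width: 0.601
```

Call:
{"fn": "move_arm", "kwargs": {
  "gripper": [0.6,0.6,0.6,0.6,0.6],
  "xyz": [
    [-1,-1.9,0],
    [-2,-3.7,0],
    [-3.1,-5.6,0],
    [-4.1,-7.5,0],
    [-5.1,-9.4,0]
  ],
  "twist": [0.109,0.218,0.327,0.436,0.545]
}}

```text
t: 74.97
eef_pos: [0.5593, -0.0107, 0.2651]
tool_rot: [0.0, 0.532, 0.846, 0.0]
contact_force: [0.5, -0.2, 0.4]
gripper_width: 0.601
```

Call:
{"fn": "move_arm", "kwargs": {
  "gripper": [0.6,0.6,0.6,0.6,0.6],
  "xyz": [
    [-1.8,-1.1,0],
    [-3.7,-2.1,0],
    [-5.5,-3.2,0],
    [-7.4,-4.3,0],
    [-9.2,-5.4,0]
  ],
  "twist": [0.109,0.218,0.327,0.436,0.545]
}}

```text
t: 75.38
eef_pos: [0.551, -0.1171, 0.2651]
tool_rot: [0.0, 0.741, 0.672, 0.0]
contact_force: [0.9, 0.5, 0.0]
gripper_width: 0.607
```

Call:
{"fn": "move_arm", "kwargs": {
  "gripper": [0.6,0.6,0.6,0.6,0.6],
  "xyz": [
    [-2.1,0,0],
    [-4.3,0.1,0],
    [-6.4,0.1,0],
    [-8.5,0.2,0],
    [-10.7,0.2,0]
  ],
  "twist": [0.109,0.218,0.327,0.436,0.545]
}}

```text
t: 75.8
eef_pos: [0.5434, -0.2234, 0.265]
tool_rot: [-0.0, 0.894, 0.448, 0.0]
contact_force: [-0.5, -0.5, 0.4]
gripper_width: 0.599
```

Call:
{"fn": "move_arm", "kwargs": {
  "gripper": [0.6,0.6,0.6,0.6,0.6],
  "xyz": [
    [-1.8,1.1,0],
    [-3.6,2.3,0],
    [-5.4,3.4,0],
    [-7.2,4.6,0],
    [-9,5.7,0]
  ],
  "twist": [0.109,0.218,0.327,0.436,0.545]
}}

```text
t: 76.22
eef_pos: [0.5357, -0.3299, 0.2649]
tool_rot: [-0.0, 0.982, 0.191, 0.0]
contact_force: [0.8, 0.8, -0.2]
gripper_width: 0.602
```

```bash
python3 - <<'E'
from meas import *
for q,l,h in [('bar2_grip',.02,.05),('bar2_lug',-.01,.012)]:
    print(q); clusters(collect(q,n=3),l,h)
snap('scene','l1s'); snap('top','l1')
go(.5275,-.4342,.265,-99.1)
E
```

```text
bar2_grip
  n 3 med [0.5292, -0.4325, 0.0389] scene:[0.5297, -0.4328, 0.0392]
bar2_lug
  n 6 med [0.4456, -0.421, -0.0002] scene:[0.4466, -0.4193, 0.0006] top:[0.4452, -0.4217, -0.0003]
  n 1 med [0.2883, -0.285, -0.0001] scene:[0.2883, -0.285, -0.0001]
  n 1 med [0.8028, 0.0243, 0.0019] top:[0.8028, 0.0243, 0.0019]
  n 1 med [0.7885, -0.0949, -0.0014] scene:[0.7885, -0.0949, -0.0014]
t 77.52 pos [0.5355, -0.3291, 0.2649] ytool -67.73 tiltz [-0.0001, 0.0, -1.0] q [-0.2058, 0.6213, 0.9699, 1.7554, -0.5762, 1.0784, -0.2193] F [0.4745, -0.2043, 0.0838] g 0.602
shift cm [-4.73, 9.43, -0.01] twist 0.548
```

View pics/l1s.png

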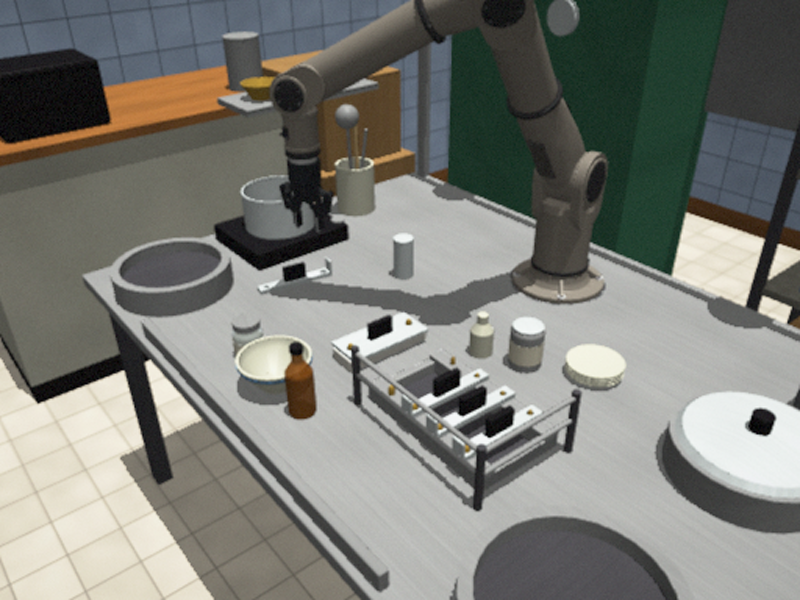

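View pics/l1.png

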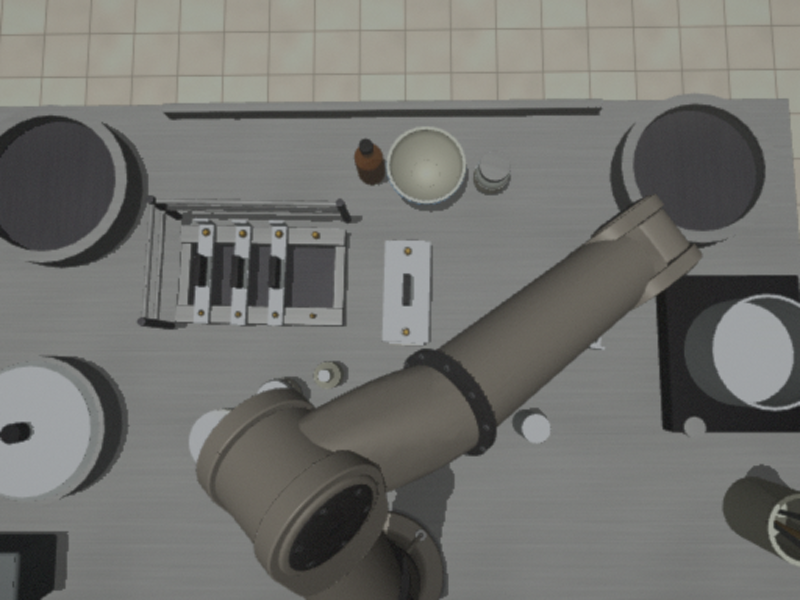

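Call:
{"fn": "move_arm", "kwargs": {
  "gripper": [0.6,0.6,0.6,0.6,0.6],
  "xyz": [
    [-0.9,1.9,0],
    [-1.9,3.8,0],
    [-2.8,5.7,0],
    [-3.8,7.5,0],
    [-4.7,9.4,0]
  ],
  "twist": [0.109,0.218,0.327,0.436,0.548]
}}

```text
t: 77.93
eef_pos: [0.5275, -0.4346, 0.2648]
tool_rot: [-0.0, 0.997, -0.082, -0.0]
contact_force: [0.3, -0.5, 0.1]
gripper_width: 0.597
```

```bash
python3 - <<'E'
from h import *
snap('scene','m1s'); c=snap('top','m1')
for z in(.1,.15,.2): print(P(bp(c,685*.64,350*.64,z)))
go(.5275,-.4342,.094,-99.1)
E
```

```text
[0.4239, -0.5625, 0.1]
[0.4231, -0.5398, 0.15]
[0.4224, -0.5171, 0.2]
t 78.03 pos [0.5259, -0.4373, 0.265] ytool -99.52 tiltz [-0.0014, -0.003, -1.0] q [-0.0404, 0.7684, 1.0581, 1.6159, -0.7086, 1.1863, -0.5609] F [-0.1247, -0.6721, 0.1171] g 0.599
shift cm [0.12, -0.38, 17.1] twist -0.007
```

View pics/m1s.png

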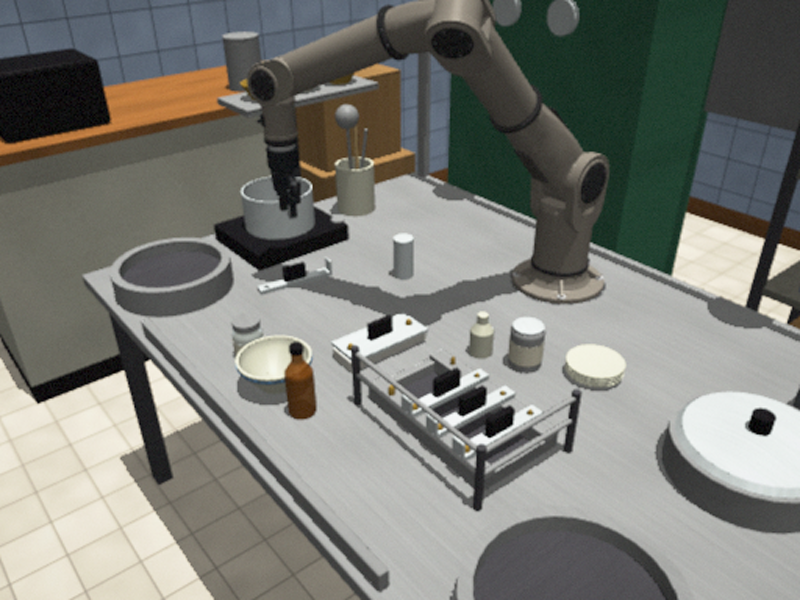

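Call:
{"fn": "move_arm", "kwargs": {
  "gripper": [0.6,0.6,0.6,0.6,0.6],
  "xyz": [
    [0,0,4],
    [0,0,8],
    [0,0,12],
    [0,0,15.5],
    [0,0,17]
  ],
  "twist": [0,0,0,0,0]
}}

```text
t: 78.45
eef_pos: [0.5267, -0.4308, 0.0898]
tool_rot: [-0.002, 0.997, -0.078, -0.003]
contact_force: [-1.0, 1.1, -0.8]
gripper_width: 0.597
```

Call:
{"fn": "move_arm", "kwargs": {
  "gripper": [0.5,0.3,0,0,0],
  "xyz": [
    [0,0,0],
    [0,0,0],
    [0,0,0],
    [0,0,0],
    [0,0,0]
  ],
  "twist": [0,0,0,0,0]
}}

```text
t: 78.87
eef_pos: [0.5286, -0.4349, 0.0976]
tool_rot: [0.001, 0.997, -0.079, 0.002]
contact_force: [-0.5, 0.8, 6.6]
gripper_width: 0.151
```

Call:
{"fn": "move_arm", "kwargs": {
  "gripper": [0,0,0,0,0],
  "xyz": [
    [0,0,0],
    [0,0,0],
    [0,0,0],
    [0,0,0],
    [0,0,0]
  ],
  "twist": [0,0,0,0,0]
}}

```text
t: 79.28
eef_pos: [0.5287, -0.4349, 0.0976]
tool_rot: [0.001, 0.997, -0.079, 0.002]
contact_force: [-0.3, 1.7, 6.3]
gripper_width: 0.151
```

Call:
{"fn": "move_arm", "kwargs": {
  "gripper": [0,0,0,0,0],
  "xyz": [
    [0,0,-2],
    [0,0,-6],
    [0,0,-10],
    [0,0,-14],
    [0,0,-18]
  ],
  "twist": [0,0,0,0,0]
}}

```text
t: 79.7
eef_pos: [0.5272, -0.4337, 0.2774]
tool_rot: [0.0, 0.997, -0.08, 0.0]
contact_force: [0.7, 0.0, -2.6]
gripper_width: 0.146
```

```bash
python3 - <<'E'
from h import *
go(.574,.1318,.275,88.4)
plan(.574,.1318,88.4,6)
E
```

```text
t 79.7 pos [0.5272, -0.4337, 0.2774] ytool -99.15 tiltz [0.0004, -0.0001, -1.0] q [-0.0491, 0.7537, 1.0654, 1.6076, -0.6965, 1.2045, -0.5672] F [0.725, 0.0291, -2.5965] g 0.146
shift cm [-4.37, -56.57, 0.24] twist -3.273
0 shift [-0.73, -9.43] twist -0.546
1 shift [4.27, -8.44] twist -0.546
2 shift [8.03, -5.0] twist -0.546
3 shift [9.46, -0.11] twist -0.546
4 shift [8.14, 4.82] twist -0.546
5 shift [4.46, 8.34] twist -0.546
```

Call:
{"fn": "move_arm", "kwargs": {
  "gripper": [0,0,0,0,0],
  "xyz": [
    [-0.1,-1.9,0],
    [-0.3,-3.8,0],
    [-0.4,-5.7,0],
    [-0.6,-7.5,0],
    [-0.7,-9.4,0]
  ],
  "twist": [-0.109,-0.218,-0.328,-0.437,-0.546]
}}

```text
t: 80.12
eef_pos: [0.5352, -0.3391, 0.2756]
tool_rot: [0.0, 0.981, 0.195, 0.0]
contact_force: [-0.6, -0.4, -2.4]
gripper_width: 0.157
```

Call:
{"fn": "move_arm", "kwargs": {
  "gripper": [0,0,0,0,0],
  "xyz": [
    [0.9,-1.7,0],
    [1.7,-3.4,0],
    [2.6,-5,0],
    [3.4,-6.7,0],
    [4.3,-8.4,0]
  ],
  "twist": [-0.109,-0.218,-0.328,-0.437,-0.546]
}}

```text
t: 80.53
eef_pos: [0.5433, -0.2453, 0.2756]
tool_rot: [0.0, 0.892, 0.452, 0.0]
contact_force: [0.2, -0.2, -2.6]
gripper_width: 0.153
```

Call:
{"fn": "move_arm", "kwargs": {
  "gripper": [0,0,0,0,0],
  "xyz": [
    [1.6,-1,0],
    [3.2,-2,0],
    [4.8,-3,0],
    [6.4,-4,0],
    [8,-5,0]
  ],
  "twist": [-0.109,-0.218,-0.328,-0.437,-0.546]
}}

```text
t: 80.95
eef_pos: [0.5509, -0.1513, 0.2756]
tool_rot: [0.0, 0.737, 0.676, 0.0]
contact_force: [0.2, -0.4, -2.5]
gripper_width: 0.149
```

Call:
{"fn": "move_arm", "kwargs": {
  "gripper": [0,0,0,0,0],
  "xyz": [
    [1.9,0,0],
    [3.8,0,0],
    [5.7,-0.1,0],
    [7.6,-0.1,0],
    [9.5,-0.1,0]
  ],
  "twist": [-0.109,-0.218,-0.328,-0.437,-0.546]
}}

```text
t: 81.37
eef_pos: [0.5586, -0.0568, 0.2756]
tool_rot: [0.0, 0.528, 0.849, 0.0]
contact_force: [0.8, 1.0, -2.2]
gripper_width: 0.156
```

Call:
{"fn": "move_arm", "kwargs": {
  "gripper": [0,0,0,0,0],
  "xyz": [
    [1.6,1,0],
    [3.2,1.9,0],
    [4.9,2.9,0],
    [6.5,3.9,0],
    [8.1,4.8,0]
  ],
  "twist": [-0.109,-0.218,-0.328,-0.437,-0.546]
}}

```text
t: 81.78
eef_pos: [0.5665, 0.0371, 0.2756]
tool_rot: [0.0, 0.279, 0.96, 0.0]
contact_force: [-0.2, -0.1, -2.2]
gripper_width: 0.155
```

Call:
{"fn": "move_arm", "kwargs": {
  "gripper": [0,0,0,0,0],
  "xyz": [
    [0.9,1.7,0],
    [1.8,3.3,0],
    [2.7,5,0],
    [3.6,6.6,0],
    [4.5,8.3,0]
  ],
  "twist": [-0.109,-0.218,-0.328,-0.437,-0.546]
}}

```text
t: 82.2
eef_pos: [0.5734, 0.1309, 0.2755]
tool_rot: [0.0, 0.01, 1.0, -0.0]
contact_force: [-0.3, -0.3, -2.9]
gripper_width: 0.152
```

```bash
python3 - <<'E'
from meas import *
print('lug');clusters(collect('bar2_lug',n=3),.12,.25)
print('grip');clusters(collect('bar2_grip',n=3),.15,.25)
go(.574,.1318,.166,88.4)
E
```

```text
lug
  n 6 med [0.6524, 0.1278, 0.1768] scene:[0.6516, 0.1284, 0.179] top:[0.6527, 0.1266, 0.1749]
grip
  n 6 med [0.5747, 0.1289, 0.216] scene:[0.5756, 0.13, 0.2154] top:[0.5744, 0.1285, 0.2162]
t 83.4 pos [0.5736, 0.1308, 0.2749] ytool 88.58 tiltz [-0.0, -0.0, -1.0] q [-0.5662, 0.3724, 0.3023, 1.8155, -0.1314, 0.9733, 1.3367] F [-0.4755, -0.4565, -1.8495] g 0.146
shift cm [-0.03, 0.1, 10.89] twist 0.003
```

Call:
{"fn": "move_arm", "kwargs": {
  "gripper": [0,0,0,0,0],
  "xyz": [
    [0,0.1,3],
    [0,0.1,6],
    [0,0.1,9],
    [0,0.1,10.9],
    [0,0.1,10.9]
  ],
  "twist": [0.003,0.003,0.003,0.003,0.003]
}}

```text
t: 83.82
eef_pos: [0.5711, 0.1314, 0.1618]
tool_rot: [-0.004, 0.014, 1.0, -0.001]
contact_force: [-0.7, -0.3, -2.5]
gripper_width: 0.154
```

```bash
python3 - <<'E'
from meas import *
print('lug');clusters(collect('bar2_lug',n=4),.04,.12)
print('grip');clusters(collect('bar2_grip',n=4),.085,.25)
c=snap('top','n2t')
cv2.imwrite('pics/n2tc.png',cv2.resize(c['pixels'][120:220,80:240,::-1],(800,500),interpolation=cv2.INTER_CUBIC))
go(.574,.1318,.1375,88.4)
E
```

```text
lug
  n 7 med [0.6522, 0.1292, 0.068] scene:[0.6526, 0.1305, 0.0697] top:[0.652, 0.1268, 0.068]
  n 2 med [0.6654, 0.3452, 0.0411] scene:[0.6661, 0.3461, 0.0405] top:[0.6647, 0.3443, 0.0417]
  n 1 med [0.5764, 0.1303, 0.0771] scene:[0.5764, 0.1303, 0.0771]
  n 1 med [0.578, 0.2033, 0.0787] scene:[0.578, 0.2033, 0.0787]
grip
  n 8 med [0.5757, 0.132, 0.106] scene:[0.5758, 0.133, 0.1058] top:[0.5747, 0.1301, 0.1063]
t 85.47 pos [0.5736, 0.1319, 0.1659] ytool 88.41 tiltz [-0.0001, 0.0, -1.0] q [-0.533, 0.5116, 0.2637, 1.8958, -0.1868, 0.7579, 1.3778] F [1.2049, -0.4535, -2.5517] g 0.156
shift cm [-0.04, -0.01, 2.84] twist 0.0
```

View pics/n2tc.png

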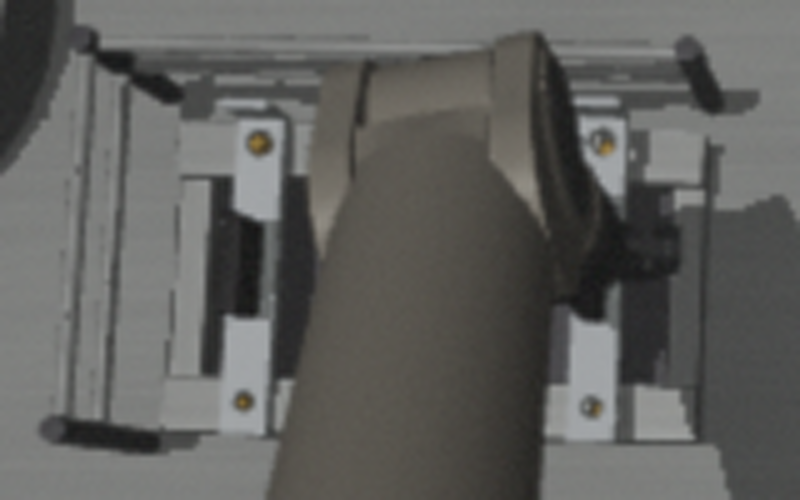

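Call:
{"fn": "move_arm", "kwargs": {
  "gripper": [0,0,0,0,0],
  "xyz": [
    [-0.1,0,0.4],
    [-0.1,0,0.8],
    [-0.1,0,1.2],
    [-0.1,0,1.5],
    [-0.1,0,1.7]
  ],
  "twist": [0,0,0,0,0]
}}

```text
t: 85.88
eef_pos: [0.5743, 0.1317, 0.1481]
tool_rot: [-0.001, 0.014, 1.0, -0.0]
contact_force: [-0.8, -0.3, -1.9]
gripper_width: 0.151
```

Call:
{"fn": "move_arm", "kwargs": {
  "gripper": [0,0,0,0,0],
  "xyz": [
    [0,0,0.3],
    [0,0,0.6],
    [0,0,0.9],
    [0,0,1.2],
    [0,0,1.2]
  ],
  "twist": [0,0,0,0,0]
}}

```text
t: 86.3
eef_pos: [0.5748, 0.1317, 0.1375]
tool_rot: [-0.0, 0.014, 1.0, 0.0]
contact_force: [-2.5, -0.5, 5.2]
gripper_width: 0.147
```

```bash
python3 - <<'E'
from h import *
go(.5755,.1318,.1375,88.4)
o=get_obs(); print(P(o['torque']))
E
```

```text
t 86.3 pos [0.5748, 0.1317, 0.1375] ytool 88.39 tiltz [-0.0002, 0.0004, -1.0] q [-0.5201, 0.5544, 0.2495, 1.9062, -0.2025, 0.7052, 1.3911] F [-2.4543, -0.5024, 5.1884] g 0.147
shift cm [-0.07, 0.01, 0.0] twist -0.0
[-0.086, 0.6117, -0.032]
```

Call:
{"fn": "move_arm", "kwargs": {
  "gripper": [0,0,0],
  "xyz": [
    [0,0,0.1],
    [0,0,0.1],
    [0,0,0.1]
  ],
  "twist": [0,0,0]
}}

```text
t: 86.55
eef_pos: [0.5747, 0.1317, 0.1375]
tool_rot: [-0.0, 0.014, 1.0, 0.0]
contact_force: [-5.8, -1.6, 13.5]
gripper_width: 0.148
```

Call:
{"fn": "move_arm", "kwargs": {
  "gripper": [0.4,0.4,0.4,0.4,0.4],
  "xyz": [
    [0,0,0],
    [0,0,0],
    [0,0,0],
    [0,0,0],
    [0,0,0]
  ],
  "twist": [0,0,0,0,0]
}}

```text
t: 86.97
eef_pos: [0.5747, 0.1319, 0.1357]
tool_rot: [-0.0, 0.014, 1.0, -0.0]
contact_force: [-0.1, 0.1, -1.2]
gripper_width: 0.404
```

Call:
{"fn": "move_arm", "kwargs": {
  "gripper": [0.4,0.4,0.4,0.4,0.4],
  "xyz": [
    [0,0,-2],
    [0,0,-5],
    [0,0,-9],
    [0,0,-12],
    [0,0,-14]
  ],
  "twist": [0,0,0,0,0]
}}

```text
t: 87.38
eef_pos: [0.5757, 0.1318, 0.2793]
tool_rot: [0.002, 0.014, 1.0, 0.001]
contact_force: [0.8, -0.0, -0.0]
gripper_width: 0.395
```

Call:
{"fn": "move_arm", "kwargs": {
  "gripper": [0.4,0.4,0.4,0.4,0.4],
  "xyz": [
    [0,-3.5,0],
    [0,-7,0],
    [0,-10.5,0],
    [0,-14,0],
    [0,-18,0]
  ],
  "twist": [0,0,0,0,0]
}}

```text
t: 87.8
eef_pos: [0.5695, -0.0486, 0.2759]
tool_rot: [0.0, 0.013, 1.0, 0.0]
contact_force: [0.9, 0.1, 0.9]
gripper_width: 0.4
```

Call:
{"fn": "move_arm", "kwargs": {
  "gripper": [0.4,0.4,0.4,0.4,0.4],
  "xyz": [
    [0,-3.5,0],
    [0,-7,0],
    [0,-10.5,0],
    [0,-14,0],
    [0,-18,0]
  ],
  "twist": [0,0,0,0,0]
}}

```text
t: 88.22
eef_pos: [0.5646, -0.2286, 0.2757]
tool_rot: [0.0, 0.013, 1.0, 0.0]
contact_force: [0.8, -0.2, 0.0]
gripper_width: 0.405
```

```bash
python3 - <<'E'
from meas import *
for q,l,h in [('bar1_grip',.02,.1),('bar2_grip',.02,.1),('bar3_grip',.02,.1),('bar4_grip',.02,.1),('blank_grip',.03,.1),('bar1_lug',-.01,.06)]:
    print(q); clusters(collect(q,n=4),l,h)
for n in ['bowl','sauce','chili','shaker','tin','cruet','saucers']:
    print(n,[P(d['centre']) for c in('scene','top') for d in spot_point(n,c)[:1]])
c=snap('scene','z1s')
cv2.imwrite('pics/z1c.png',cv2.resize(c['pixels'][190:330,210:390,::-1],(765,595),interpolation=cv2.INTER_CUBIC))
snap('top','z1')
go(.5755,.1318,.1375,88.4)
E
```

```text
bar1_grip
  n 7 med [0.5832, 0.3474, 0.0779] scene:[0.5833, 0.3463, 0.0779] top:[0.5829, 0.352, 0.0773]
  n 1 med [0.6533, 0.1323, 0.0406] scene:[0.6533, 0.1323, 0.0406]
bar2_grip
  n 9 med [0.577, 0.131, 0.0779] scene:[0.5776, 0.1316, 0.0776] top:[0.5757, 0.1301, 0.0781]
  n 1 med [0.5424, -0.0458, 0.0661] scene:[0.5424, -0.0458, 0.0661]
bar3_grip
  n 8 med [0.5764, 0.2035, 0.0806] scene:[0.5784, 0.2032, 0.0784] top:[0.5739, 0.2034, 0.0816]
bar4_grip
  n 8 med [0.5802, 0.2768, 0.0788] scene:[0.5764, 0.2756, 0.0781] top:[0.5841, 0.2778, 0.0795]
blank_grip
  n 8 med [0.5404, -0.0479, 0.064] scene:[0.5406, -0.0471, 0.0663] top:[0.54, -0.0494, 0.0624]
  n 1 med [0.6564, 0.204, 0.0412] scene:[0.6564, 0.204, 0.0412]
  n 1 med [0.6533, 0.1266, 0.0393] top:[0.6533, 0.1266, 0.0393]
bar1_lug
  n 8 med [0.6654, 0.3459, 0.0411] scene:[0.666, 0.3482, 0.0389] top:[0.6653, 0.3438, 0.0426]
bowl [[0.7918, -0.0912, -0.0035], [0.7908, -0.0882, -0.0001]]
sauce [[0.7938, 0.0193, 0.0011], [0.7982, 0.0224, 0.0019]]
chili [[0.7803, -0.2221, -0.0028], [0.7807, -0.2223, -0.0004]]
shaker [[0.79, -0.0884, -0.0034], [0.2863, -0.281, -0.0029]]
tin [[0.7922, 0.0187, -0.0006], [0.3431, 0.189, 0.003]]
cruet [[0.3786, 0.105, -0.0018], [0.3809, 0.1011, 0.0027]]
saucers [[0.2576, 0.3114, -0.0023], [0.2524, 0.3138, 0.0007]]
t 93.82 pos [0.5646, -0.2281, 0.2759] ytool 88.41 tiltz [0.0, -0.0, -1.0] q [-0.0302, 0.4161, 0.4119, 1.7709, -0.1942, 0.9947, 1.9997] F [-0.7765, 0.5482, 0.0948] g 0.398
shift cm [-0.08, 36.0, 13.84] twist 0.0
```

View pics/z1c.png

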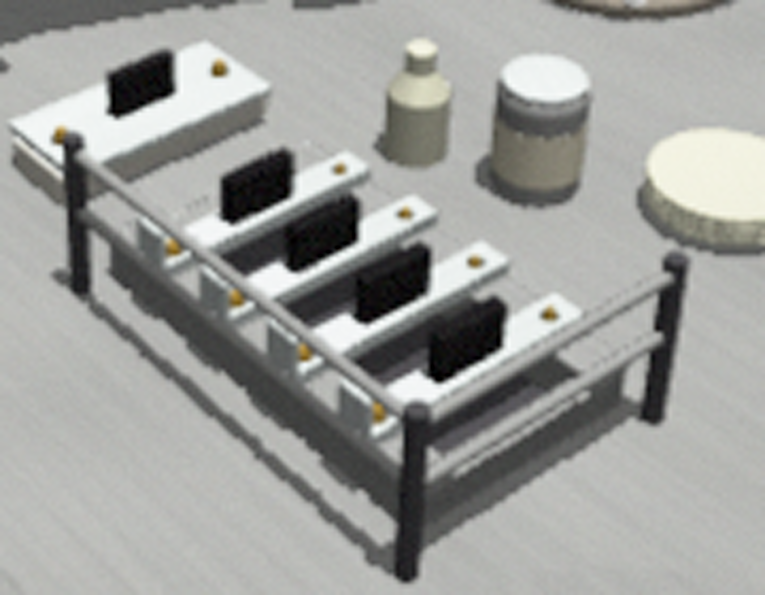

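View pics/z1.png

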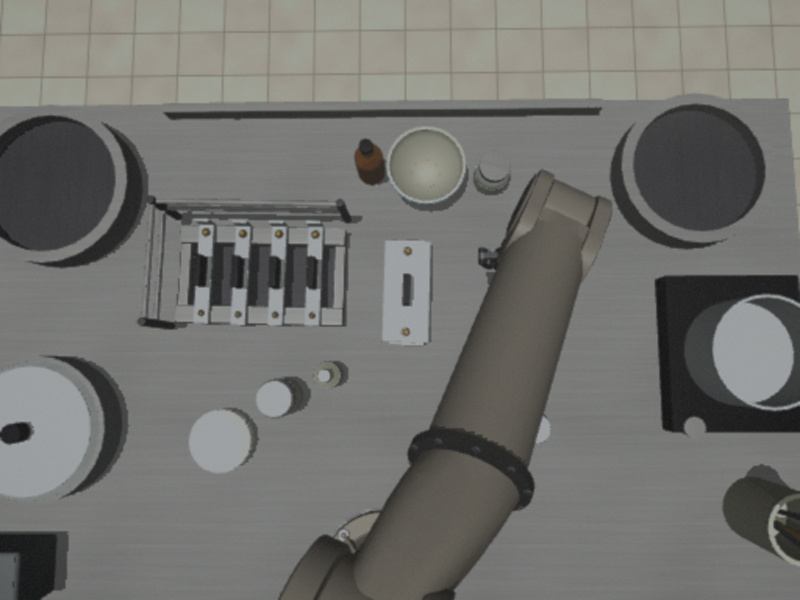

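All four bars sit home on their pins with lugs at the far side (crop: lugs at about 150,240 / 215,290 / 283,345 / 355,405). The plate is on its block (140,85), and no bystander has moved.

```bash
python3 -c "
from station import *
print(hand_in())"
```

```text
the job is handed in; nothing more can be done
None
```

I lifted the blanking plate off seat 2 first and parked it on the two pins of its white block. I then turned all four bars end for end and seated them with their lugs at the far side: bar 1 in seat 4, bar 4 in seat 3, bar 3 in seat 2 and bar 2 in seat 1. I handed the job in at about 94 s of the 210 s allowed.

**Seating:** each part stopped at its computed home height, with no more than about 19 N of vertical contact force. In the last pictures the pins show through every hole. The networks put the bar grips at 0.078–0.081 m (home is 0.078 m) and the plate grip at 0.064 m, which is its home height.

**Guard and other things:** no unexpected force showed up during any carry. The other things on the counter read within about 6 mm of where they started, which I put down to detection noise.

**Disagreements in the checks:**
- The two cameras differed by up to 8 mm in the x reading of one seated bar's grip (bar 4).
- The scene camera gave false spots for the shaker and tin at the end. The top camera and the pictures show both in place.

No bar appeared to have been knocked aside during the run.

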